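# Tighten the fume-extractor nozzle nut and open its damper

### The arm

A 6-joint arm with a two-finger parallel gripper is mounted at the origin on the work surface. World frame = base frame: x ahead of the robot, y to its left, z up, the work surface at z = 0. Lengths are in m, angles in degrees, forces in N, time in s.
With the tool pointing down it reaches from about 0.375 to 0.9 m from the base axis. Payload 3.1 kg.
Tool frame: the origin (TCP) lies between the finger pads; the fingertips stand 11 mm ahead of it and the grasp point (between the pads) lies 8 mm behind it; z points along the fingers, y is the line along which they close (so a half turn about z gives the same grasp; the last joint's range is limited). The gripper opens to 87 mm and grips with 3 to 60 N. Pads are 19 mm wide; open, the fingers measure 117 mm over their backs; the gripper's body (75 mm by 190 mm) begins 51 mm behind the grasp point.
Start: joints at [-74.972, 30.224, 82.088, -0, 67.689, -10.227], TCP at [0.267, -0.565, 0.234] pointing down, gripper open.
Joint ranges: [-176.69, 176.69], [-43.24, 126.21], [12.49, 139.97], [-82, 262], [0, 151.66], [-163.58, 163.58]. Speed limits (degrees/s): [159.86, 159.86, 180, 180, 180, 180].

### API

Orientations are given as a 3x3 rotation matrix whose columns are the frame's x, y, z axes.
In Python, from rig import bot, viewer, workorder, models gives the robot as it stands.
- The arm moves only by the shell command python3 -m jog 'ROWS'. ROWS is JSON, a list of rows, each a list of 7 numbers: the opening, from 0 (shut) to 1 (fully open), then the shift along the tool's x, y, z in m, then the turn, a rotation vector about the tool's x, y, z in degrees. In form: [[claw, x, y, z, ax, ay, az], ...]. A call has 1 to 20 rows; each row is the pose to reach, as a shift and turn from the pose commanded when the call began, along the tool's axes at that moment; what a row does not reach only later rows make up. A row lasts 1/8 s, in which the tool goes at most 62.5 mm and 10.7 degrees, less where a joint would pass 70% of its speed; a pose out of reach is approached as far as the arm can. A call with a gripper value outside its range is refused whole. The fingers move at their own pace and stop on an object; the grip force is fixed at half the most. Time passes only in rows, so rows that repeat a pose let the fingers close. It gives the time, the measured TCP pose, the force, the opening and the grip force at its end, in the units of the state.
- bot.read_state(): the state, without advancing time (a new reading comes with each control period).
- viewer.capture(name): name is "scene" or "top"; returns (picture, depth): 384x512x3 uint8, blue, green, red; 384x512 float32, m along the optical axis (not along the pixel's ray), 0 where there is no reading.
- viewer.camera_info(name): a dict with "fx", "fy", "cx", "cy" (pixels), "dist_coeffs" ([k1, k2, p1, p2, k3] as OpenCV has them; the pictures are not rectified), "world_to_cam" (4x4, takes a point from world to camera coordinates). Camera axes: x right, y down, z forward; pixel columns grow to the right and rows downward; lengths in m; the calibration is good to about 2 mm. A picture is of the moment at which its call begins. camera_info takes no time and is no camera call.
- workorder.hand_in(): hands the job in; it is judged then, once.
Trained networks look in the newest picture that a camera, given by its name, has taken for a name from the list of things; names that differ only in an ending like _2 or _b are one class to them, and where a whole thing is asked for, a point or a joint stands for the part that bears it (a point fixed in the world has none). Each returns a list of dicts, best first, with "p" (0 to 1); they miss things now and then, are a little off and sometimes report something else, mostly with a low value. They report only what shows in the picture. A call takes as long as a camera call.
- models.outline_of(camera, thing): "mask" (384x512 bool, what is visible of it).
- models.tip_of(camera, thing): "xyz" ([x, y, z] in m, in world coordinates, good to about 4 mm: a listed point, or the origin of a listed thing).
The state is a dict: "time_s": time; "joint_positions": joint angles; "qvel": joint speeds; "tau": joint torques, N m; "position": TCP position; "tcp_rot": TCP orientation; "force": force on the tool from outside, world axes, zero at the start; "moment": the same for the moment, N m; "opening": opening from 0.0 (shut) to 1.0 (fully open); "grasp_force": force on a finger pad.
Only numpy, scipy, OpenCV 4.12 (cv2) and the standard library are available. Lean on these libraries where they do the work, as an engineer would, in place of code of your own. Each camera call takes 0.05 s, during which the arm holds its last target. There are 200 camera calls.

### The job

The nozzle of the bench fume extractor has a loose brass hex nut: with the fingers, without the spanner, turn it clockwise until it is just snug and no further, then use the open-ended spanner to turn it on to its stop. Lay the spanner flat on the bench again, and pull the damper's black knob fully out towards the robot to open the extraction, only once the nut is tight. Leave the reel, the tin and the vice where they are.

Things in the scene. Friction and masses are not known exactly. Their poses are not given: they have to be found in the camera images.
- extractor: Bench fume extractor, fixed: grey cabinet 140 x 100 x 72 mm and, at its right (-y), a black damper housing 130 x 120 x 80 mm. Origin on the bench under the grey cabinet's middle line, 40 mm behind its front, which faces its own -x (the robot). On the grey top a neck, leaning 35 degrees from vertical towards -x, carries the nut: foot flange 72 mm wide, ending 46 mm below the nut; neck 42 mm wide.
- hexnut: Brass hex nut, captive on the leaning neck: 46 mm across flats, 53 across corners, 34 tall. Origin on its axis at its underside, about 122 mm above the bench; z along the axis (up, leaning 35 degrees to the robot), x through a corner, flats at +y, -y and every 60 degrees. A small rib on its top rim, on the -y side, points to the nozzle's short mark when snug, the long mark when tight.
- nozzle_end (a point): Mouth of the fixed aluminium nozzle tube, 34 mm diameter, that comes out through the nut along its axis and ends 12 mm beyond the nut's top. Its two dark marks on the robot's side show where the nut's rib stands when snug (short) and tight (long).
- nut (a joint): Free running of the nut, rad, 0 to 1.5, growing clockwise seen from above (tightening). It turns easily (0.4 N m); at 1.5 the nut is snug. It starts between 0.1 and 0.6.
- collar (a joint): Further turning of the same nut after snug, rad, 0 to 0.55, growing clockwise; 0.55 is tight, on its stop. It takes about 0.9 N m, work for the spanner. The nut's total turn is nut + collar.
- damper (a joint): Damper slide, m, 0 = pushed home (shut) to 0.045 = fully out (open). Stiff, about 4 N.
- damper_knob (a point): Middle of the damper's round black pull knob, 32 mm diameter, 20 mm thick along the pull; it slides along the extractor's -x, on a 10 mm rod, from the front of the black housing, 43 mm above the bench, 30 mm clear between knob and housing when shut.
- spanner: Steel open-ended spanner, loose, lying flat on the bench: about 205 mm long, 14 mm thick, origin on its underside on the handle's middle line, z up, x along the handle towards the open jaw. Handle 20 mm wide, from x = -115 mm to the head at x = +40 mm; head 75 mm wide, from x = +40 to +113 mm; the jaw gap is 49 mm wide, open at +x, its bottom 29.5 mm behind the jaw's middle.
- spanner_jaw (a point): Middle of the spanner's jaw gap, where the nut's axis goes: 85 mm along +x from the spanner's origin, at half thickness (7 mm).
- spanner_grip (a point): Good point to grip the spanner's handle, 95 mm behind the jaw's middle, at half thickness.
- reel: Bystander: reel of solder wire, 64 mm diameter, 50 mm tall, upright. Origin at its underside.
- tin: Bystander: flat round flux tin, 72 mm diameter, 22 mm tall. Origin at its underside.
- vice: Bystander: small blue bench vice, 100 x 70 mm foot, 71 mm tall. Origin at its underside.

How it is judged:
By the outcome, as a careful person would: the job done as asked, in the order asked, and still so for the second after the job is handed in, with the robot touching nothing.
It also fails if it takes over 72 s, if anything falls off the work surface, if the arm or the gripper's body presses on something with over 40 N, if the wrist force passes 120 N, or if a joint passes its speed limit or range.

## Working session

There is one attempt and no reset: what is moved stays moved. The work goes in short steps, Python scripts to look and compute and a shell command to move; the robot and the scene stay as the last step left them, time stands still between calls to the robot, and variables do not carry over. Pictures are saved under pics/ and viewed, at most 12 in all, crops included, and the job is handed in when it is done.

```bash
ls; mkdir -p pics; cat > h.py <<'E'
import numpy as np, cv2
from rig import bot, viewer, workorder, models
def tips(cam, names):
    for n in names:
        try:
            r=models.tip_of(cam,n)
            print(cam,n,[(np.round(d["xyz"],4).tolist(),round(d["p"],2)) for d in r[:2]])
        except Exception as e: print(n,e)
def cloud(cam, depth):
    i=viewer.camera_info(cam); K=np.array([[i["fx"],0,i["cx"]],[0,i["fy"],i["cy"]],[0,0,1.]])
    v,u=np.mgrid[0:384,0:512]
    n=cv2.undistortPoints(np.stack([u,v],-1).reshape(-1,1,2).astype(float),K,np.array(i["dist_coeffs"])).reshape(384,512,2)
    P=np.dstack([n*depth[...,None],depth])
    T=np.linalg.inv(np.array(i["world_to_cam"]))
    return P@T[:3,:3].T+T[:3,3]
E
python3 - <<'E'
from h import *
s=bot.read_state(); print(s["time_s"],s["position"],np.round(s["tcp_rot"],3).tolist(),s["opening"])
ims=[]
for c in("scene","top"):
    p,d=viewer.capture(c); ims.append(p); cv2.imwrite(f"pics/{c}0.png",p)
    np.save(f"{c}0.npy",cloud(c,d))
    tips(c,["extractor","hexnut","nozzle_end","damper_knob","spanner","spanner_jaw","spanner_grip","reel","tin","vice"])
E
```

```text
pics
0.0 [ 0.2665081  -0.56455528  0.23258316] [[0.904, 0.427, -0.001], [0.427, -0.904, 0.002], [0.0, -0.002, -1.0]] 0.9974664468504761
scene extractor [([0.6348, -0.0172, -0.0001], 0.91)]
scene hexnut [([0.6289, -0.0172, 0.1199], 0.8), ([0.2968, -0.2701, -0.0023], 0.33)]
scene nozzle_end [([0.5972, -0.0113, 0.1593], 0.73)]
scene damper_knob [([0.5267, -0.1206, 0.0429], 0.65)]
scene spanner [([0.4687, 0.2669, -0.0001], 0.77)]
scene spanner_jaw [([0.3849, 0.2834, 0.0072], 0.82)]
scene spanner_grip [([0.4828, 0.2656, 0.0101], 0.58)]
scene reel [([0.6387, -0.4918, -0.0007], 0.84)]
scene tin [([0.2992, -0.2692, -0.0025], 0.8)]
scene vice [([0.7075, 0.1798, 0.0017], 0.92)]
top extractor [([0.6334, -0.0188, 0.0033], 0.7)]
top hexnut [([0.629, -0.0177, 0.1207], 0.49)]
top nozzle_end [([0.6003, -0.0079, 0.1602], 0.93)]
top damper_knob [([0.5262, -0.1245, 0.0414], 0.43)]
top spanner [([0.4743, 0.2648, 0.0006], 0.89), ([0.5283, -0.1243, 0.0428], 0.58)]
top spanner_jaw [([0.3929, 0.2847, 0.0043], 0.83), ([0.6044, -0.0071, 0.1593], 0.57)]
top spanner_grip [([0.4805, 0.2621, 0.0056], 0.58)]
top reel [([0.6386, -0.4892, 0.0018], 0.76)]
top tin [([0.295, -0.2692, 0.0033], 0.77)]
top vice [([0.7062, 0.1813, -0.0019], 0.66)]
```

```bash
python3 - <<'E'
import cv2
a=cv2.imread("pics/scene0.png");b=cv2.imread("pics/top0.png")
import numpy as np
cv2.imwrite("pics/both.png",cv2.resize(np.hstack([a,b]),(800,300),interpolation=cv2.INTER_AREA))
from h import *
for c in("scene","top"):
    i=viewer.camera_info(c);T=np.linalg.inv(np.array(i["world_to_cam"]));print(c,T[:3,3],T[:3,2])
    r,_=cv2.Rodrigues(np.array(i["world_to_cam"])[:3,:3])
    p=cv2.projectPoints(np.array([[.61,-.015,.16],[.53,-.12,.043],[.63,-.02,.12]]),r,np.array(i["world_to_cam"])[:3,3],np.array([[i["fx"],0,i["cx"]],[0,i["fy"],i["cy"]],[0,0,1.]]),np.array(i["dist_coeffs"]))[0].reshape(-1,2);print(p)
    x,y=p[0].astype(int); im=a if c=="scene" else b
    cv2.imwrite(f"pics/{c}crop.png",cv2.resize(im[max(0,y-45):y+45,max(0,x-60):x+60],(800,600),interpolation=cv2.INTER_CUBIC))
E
```

```text
scene [1.38179278 0.22198329 0.85132721] [-0.73520367 -0.25617546 -0.62757446]
[[266.09658634 199.30760239]
 [242.34600072 204.80297096]
 [262.14849209 213.90296299]]
top [ 0.42722929 -0.08696617  1.37681196] [ 0.07818926  0.00283337 -0.99693451]
[[229.31528692 164.68589751]
 [262.68391211 193.47464041]
 [231.64329555 160.31526116]]
```

View pics/both.png

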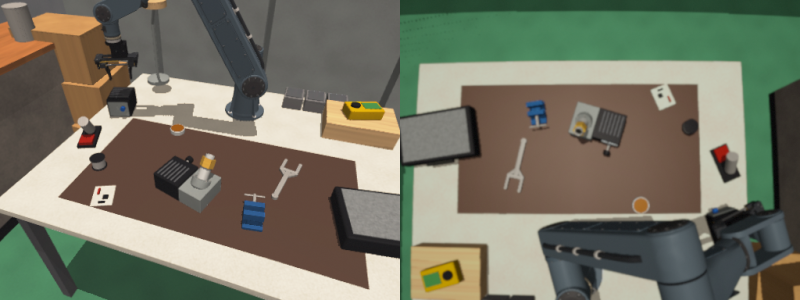

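View pics/topcrop.png

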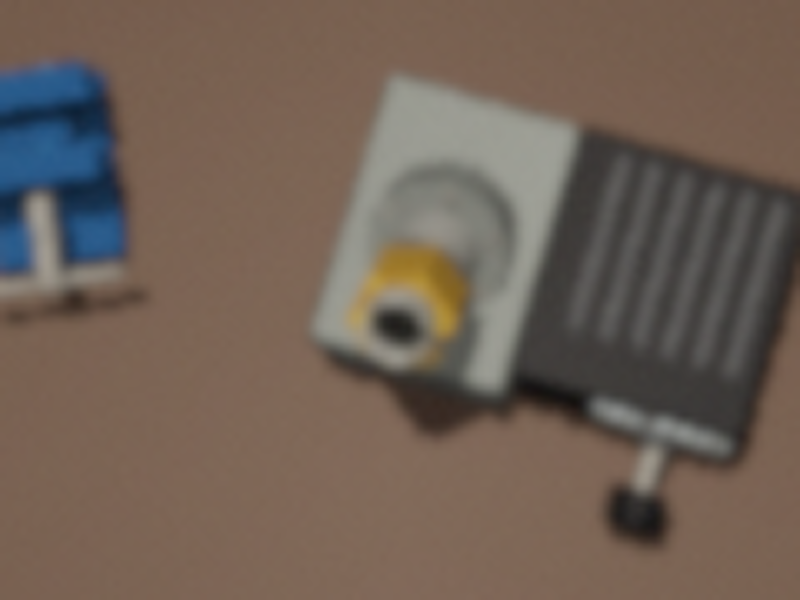

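View pics/scenecrop.png

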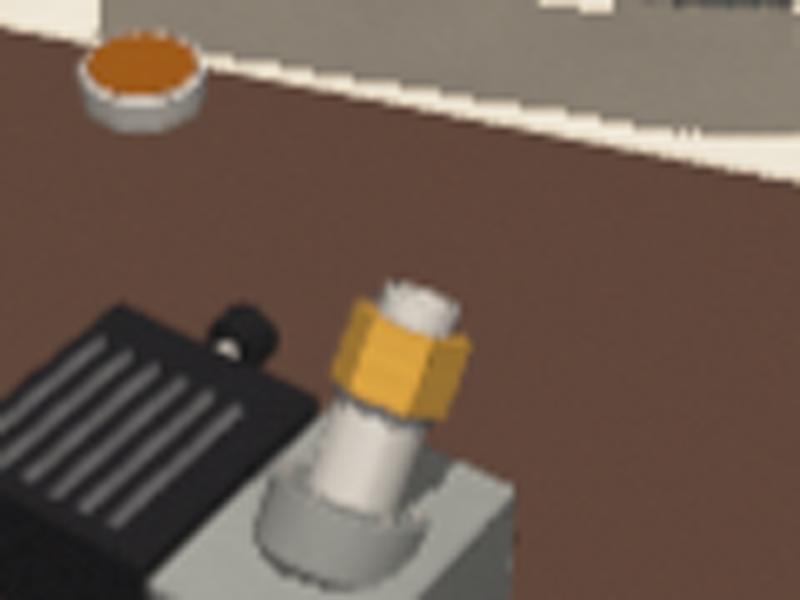

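```bash
cat >> h.py <<'E'
def caminfo(cam):
    i=viewer.camera_info(cam); K=np.array([[i["fx"],0,i["cx"]],[0,i["fy"],i["cy"]],[0,0,1.]])
    T=np.array(i["world_to_cam"]); return K,np.array(i["dist_coeffs"]),T
def proj(ci,P):
    K,D,T=ci; return cv2.projectPoints(np.asarray(P,float),cv2.Rodrigues(T[:3,:3])[0],T[:3,3],K,D)[0].reshape(-1,2)
def nutframe(yaw):  # columns x',y',axis in world, at zero turn
    c,s=np.cos(yaw),np.sin(yaw); t=np.radians(35)
    return np.array([[c,-s,0],[s,c,0],[0,0,1]])@np.array([[np.cos(t),0,-np.sin(t)],[0,1,0],[np.sin(t),0,np.cos(t)]])
S=8
def nutcost(im,ci,o,yaw,q,box):
    x0,y0,x1,y1=box; R=nutframe(yaw); lab=np.zeros(((y1-y0)*S,(x1-x0)*S),np.int32)
    def W(r,ang,z): return o+(np.stack([r*np.cos(ang),r*np.sin(ang),np.full_like(ang,z)],-1))@R.T
    def px(P): return ((proj(ci,P)-[x0,y0]+.5)*S).astype(np.int32)
    cam=np.linalg.inv(ci[2])[:3,3]; a=np.linspace(0,2*np.pi,24,endpoint=False)
    cv2.fillConvexPoly(lab,cv2.convexHull(px(np.vstack([W(.021,a,-.046),W(.021,a,0)]))),1)
    h=np.arange(6)*np.pi/3-q; rc=.0265
    for k in range(6):
        n=R@[np.cos(h[k]+np.pi/6),np.sin(h[k]+np.pi/6),0]
        c=o+n*.023+R[:,2]*.017
        if n@(cam-c)>0:
            aa=np.array([h[k],h[k]+np.pi/3]); cv2.fillConvexPoly(lab,px(np.vstack([W(rc,aa,0.),W(rc,aa[::-1],.034)])),2+k)
    cv2.fillConvexPoly(lab,px(W(rc,h,.034)),8)
    cv2.fillConvexPoly(lab,cv2.convexHull(px(np.vstack([W(.017,a,.034),W(.017,a,.046)]))),9)
    cv2.fillConvexPoly(lab,px(W(.0145,a,.046)),10)
    pat=im[y0:y1,x0:x1].astype(np.float32)
    A=np.stack([cv2.resize((lab==k).astype(np.float32),(x1-x0,y1-y0),interpolation=cv2.INTER_AREA) for k in range(1,11)],-1).reshape(-1,10)
    A=cv2.GaussianBlur(A.reshape(y1-y0,x1-x0,10),(0,0),.6).reshape(-1,10)
    w=(A[:,1:].sum(1)>.02)
    M=np.c_[A,1-A.sum(1)][w]; Y=pat.reshape(-1,3)[w]
    X=np.linalg.solve(M.T@M+.05*np.eye(11),M.T@Y)
    return ((M@X-Y)**2).sum()
def fitnut(ims,o0,yaw,qs,free=True):
    from scipy.optimize import minimize
    cs={c:caminfo(c) for c in ims}; bx={}
    for c in ims:
        p=proj(cs[c],[o0+np.array([-.014,0,.02])])[0].astype(int); bx[c]=(p[0]-24,p[1]-24,p[0]+24,p[1]+24)
    out=[]
    for q in qs:
        f=lambda v: sum(nutcost(ims[c],cs[c],o0+np.r_[v[:3] if c=="top" else v[4:7]]*.001,yaw,v[3]*.1,bx[c]) for c in ims)+500*(v[:3]**2).sum()+500*(v[4:7]**2).sum()
        r=minimize(f,np.r_[0,0,0,q*10,0,0,0],method="Powell",options=dict(maxiter=4,xtol=.02)); out.append((r.fun,r.x))
    return sorted(out,key=lambda t:t[0])
E
python3 - <<'E'
from h import *
for c in("scene","top"):
    P=np.load(f"{c}0.npy"); z=P[...,2]
    for lo,hi in((.069,.0755),(.077,.084)):
        m=(z>lo)&(z<hi)&(abs(P[...,0]-.63)<.13)&(abs(P[...,1]+.06)<.16)
        m=cv2.morphologyEx(m.astype(np.uint8),cv2.MORPH_OPEN,np.ones((2,2)))
        n,l,st,_=cv2.connectedComponentsWithStats(m); k=1+st[1:,4].argmax()
        print(c,lo,(l==k).sum(),cv2.minAreaRect((P[l==k][:,:2]*1000).astype(np.float32)))
    i=np.load
ims={c:cv2.imread(f"pics/{c}0.png") for c in("scene","top")}
for yaw in (-.245,):
    for f,x in fitnut(ims,np.array([.629,-.0175,.1205]),yaw,[.1,.3,.5,.7]): print(yaw,round(f),np.round(x,2))
    for c in ims:
        for f,x in fitnut({c:ims[c]},np.array([.629,-.0175,.1205]),yaw,[.15,.35,.55]): print(c,round(f),np.round(x,2))
E
```

```text
scene 0.069 261 ((676.3367919921875, 0.5654411315917969), (40.68006134033203, 134.0762481689453), 72.58580017089844)
scene 0.077 844 ((987.47265625, -2.7591552734375), (894.1079711914062, 156.71861267089844), 19.739173889160156)
top 0.069 401 ((580.350341796875, -38.566078186035156), (105.65081024169922, 303.3025207519531), 88.33624267578125)
top 0.077 753 ((562.6184692382812, -119.57981872558594), (122.43270874023438, 278.0152893066406), 72.9931411743164)
-0.245 397468 [-1.88 -0.21  0.16  2.74 -2.23  1.42  0.86]
-0.245 398551 [-1.74 -0.12 -1.22  2.81 -4.75  0.38 -1.5 ]
-0.245 398630 [-1.56 -0.56  0.09 -7.71 -3.69  0.72 -0.5 ]
-0.245 403465 [-1.53 -0.22 -2.94  2.81 -4.94  0.39 -1.64]
scene 112344 [ 0.   -0.    0.    2.64 -2.23  1.43  0.86]
scene 112703 [ 0.    0.   -0.    2.43 -2.97  0.84  0.1 ]
scene 115070 [ 0.   -0.    0.    2.62 -2.9   1.18  0.29]
top 278561 [-1.44 -0.55 -0.69  3.16 -0.   -0.    0.  ]
top 279767 [-1.87 -0.15 -0.26  2.82 -0.   -0.    0.  ]
top 281261 [-1.69 -0.22 -1.63  2.88 -0.   -0.    0.  ]
```

```bash
python3 - <<'E'
from h import *
for c in("scene","top"):
    im,_=viewer.capture(c); m=models.outline_of(c,"extractor")[0]["mask"]; P=np.load(f"{c}0.npy"); z=P[...,2]
    k=m&(z>.064)&(z<.09); Q=P[k][:,:2]; print(c,k.sum(),m.sum())
    g=[]
    for a in np.arange(-24,-8,.5):
        t=np.radians(a); U=Q@np.array([[np.cos(t),-np.sin(t)],[np.sin(t),np.cos(t)]])
        e=np.percentile(U,97,axis=0)-np.percentile(U,3,axis=0); g.append((round(1e3*e[0],1),round(1e3*e[1],1)))
    print(list(zip(np.arange(-24,-8,.5).tolist(),g))[::2])
    if c=="top":
        mm=m.astype(np.uint8); x=np.where(m.any(0))[0]
        f=[(u,np.where(m[:,u])[0].min()) for u in x]; print(x.min(),x.max(),[int(b) for _,b in f],[int(np.where(m[:,u])[0].max()) for u in x])
E
```

```text
scene 2265 4182
[(-24.0, (np.float64(134.6), np.float64(204.2))), (-23.0, (np.float64(132.5), np.float64(204.7))), (-22.0, (np.float64(131.1), np.float64(204.9))), (-21.0, (np.float64(129.2), np.float64(204.7))), (-20.0, (np.float64(127.1), np.float64(205.3))), (-19.0, (np.float64(125.5), np.float64(205.1))), (-18.0, (np.float64(124.7), np.float64(205.8))), (-17.0, (np.float64(124.9), np.float64(205.8))), (-16.0, (np.float64(124.6), np.float64(205.9))), (-15.0, (np.float64(124.4), np.float64(206.0))), (-14.0, (np.float64(124.7), np.float64(206.1))), (-13.0, (np.float64(125.8), np.float64(205.9))), (-12.0, (np.float64(126.6), np.float64(206.0))), (-11.0, (np.float64(127.6), np.float64(206.2))), (-10.0, (np.float64(128.5), np.float64(206.2))), (-9.0, (np.float64(130.1), np.float64(206.3)))]
top 2174 2803
[(-24.0, (np.float64(130.0), np.float64(205.1))), (-23.0, (np.float64(128.7), np.float64(205.2))), (-22.0, (np.float64(127.6), np.float64(205.4))), (-21.0, (np.float64(126.5), np.float64(205.5))), (-20.0, (np.float64(126.0), np.float64(205.7))), (-19.0, (np.float64(124.6), np.float64(2
[... 537 characters left out ...]
146, 143, 141, 138, 134, 132, 132, 131, 131, 131, 132, 132, 132, 132, 133, 133, 133, 134, 134, 134, 134, 135, 135, 135, 136, 136, 136, 137, 137, 137, 138, 138, 139, 139, 139, 140, 140, 140, 140, 140, 140, 141, 141, 141, 142, 142, 142, 142, 143, 143, 143, 144, 144, 144, 145, 145, 146, 146, 146, 147, 147, 147, 148, 148, 148, 149, 149] [169, 170, 171, 172, 172, 173, 173, 173, 173, 174, 174, 174, 174, 175, 175, 175, 176, 176, 176, 176, 177, 177, 177, 177, 178, 178, 178, 178, 177, 177, 177, 177, 177, 177, 177, 177, 178, 178, 178, 179, 179, 180, 180, 195, 196, 197, 197, 197, 198, 198, 198, 197, 196, 185, 184, 184, 184, 185, 185, 185, 185, 185, 185, 184, 182, 179, 176, 171, 168, 165, 161, 158, 155]
```

```bash
python3 - <<'E'
from h import *
ims={c:cv2.imread(f"pics/{c}0.png") for c in("scene","top")}
for yaw in (-.255,-.285,-.31):
    for f,x in fitnut(ims,np.array([.627,-.0175,.1205]),yaw,[.2,.3,.4])[:2]: print(yaw,round(f),np.round(x,2))
E
cat >> h.py <<'E'
YAW=-.285; O=np.array([.627,-.0175,.121]); Rn=nutframe(YAW)
def goto(pos,R,cmd=None):
    """print the row (shift,turn) to bring TCP from present pose to pos,R"""
    from scipy.spatial.transform import Rotation as Ro
    s=bot.read_state(); p=np.array(s["position"]); C=np.array(s["tcp_rot"])
    d=C.T@(np.array(pos)-p); r=Ro.from_matrix(C.T@R).as_rotvec(degrees=True)
    print("row",np.round(d,4).tolist(),np.round(r,2).tolist(),"rows>=",max(np.linalg.norm(d)/.0625,np.linalg.norm(r)/10.7).round(1))
def toolR(phi,R=None):
    """tool z = -axis, tool x at angle phi (deg) in the R frame's x-y plane"""
    R=Rn if R is None else R; a=np.radians(phi)
    x=R@[np.cos(a),np.sin(a),0]; z=-R[:,2]; return np.c_[x,np.cross(z,x),z]
def st():
    s=bot.read_state(); print("t",round(s["time_s"],2),"pos",np.round(s["position"],4),"q",np.round(s["joint_positions"],1),"F",np.round(s["force"],1),"M",np.round(s["moment"],2),"open",round(s["opening"],3),"g",round(s["grasp_force"],1)); 
    print(np.round(s["tcp_rot"],3).tolist()); print("Mtool",np.round(np.array(s["tcp_rot"]).T@s["moment"],2)); return s
E
```

```text
-0.255 382801 [ 0.2  -0.96 -2.1   2.79 -1.59  1.02 -0.61]
-0.255 385052 [-0.01 -1.03 -0.43  2.78 -1.58  1.   -0.61]
-0.285 396338 [-0.   -1.59 -0.1   2.49 -1.43  0.41  0.05]
-0.285 402670 [ 0.36 -1.52 -1.59  2.4  -1.43  0.41 -0.05]
-0.31 410286 [ 0.34 -2.19 -1.47  2.15 -1.6   0.07  0.04]
-0.31 410716 [-0.06 -2.32 -0.43  1.91 -1.42 -0.08  0.15]
```

```bash
sed -i 's/^YAW=.*/YAW=-.265; O=np.array([.6265,-.018,.1205]); Rn=nutframe(YAW)/' h.py; python3 - <<'E'
from h import *
R=toolR(104.5); goto(O+Rn[:,2]*.10,R); print(O+Rn[:,2]*.10)
E
```

```text
row [0.5153, -0.3786, 0.0311] [-35.13, 11.1, -61.97] rows>= 10.2
[ 0.57114457 -0.0029775   0.2024152 ]
```

```bash
python3 -m jog '[[1,0.515,-0.379,0.031,-35.1,11.1,-62],[1,0.515,-0.379,0.031,-35.1,11.1,-62],[1,0.515,-0.379,0.031,-35.1,11.1,-62],[1,0.515,-0.379,0.031,-35.1,11.1,-62],[1,0.515,-0.379,0.031,-35.1,11.1,-62],[1,0.515,-0.379,0.031,-35.1,11.1,-62],[1,0.515,-0.379,0.031,-35.1,11.1,-62],[1,0.515,-0.379,0.031,-35.1,11.1,-62],[1,0.515,-0.379,0.031,-35.1,11.1,-62],[1,0.515,-0.379,0.031,-35.1,11.1,-62],[1,0.515,-0.379,0.031,-35.1,11.1,-62],[1,0.515,-0.379,0.031,-35.1,11.1,-62],[1,0.515,-0.379,0.031,-35.1,11.1,-62],[1,0.515,-0.379,0.031,-35.1,11.1,-62]]'
python3 - <<'E'
from h import *
st(); goto(O+Rn[:,2]*.009,toolR(104.5))
E
```

```text
time_s: 3.05
position: [0.5513, -0.0335, 0.2001]
tcp_rot: [[0.052, 0.844, 0.533], [0.989, 0.031, -0.146], [-0.14, 0.535, -0.833]]
force: [0.2, 0.2, -0.2]
opening: 1.001
grasp_force: 0.0
t 3.05 pos [ 0.5513 -0.0335  0.2001] q [-15.   21.7 118.8  -2.1   5.9 -12.2] F [ 0.2  0.2 -0.2] M [ 0.12  0.28 -0.03] open 1.001 g 0.0
[[0.052, 0.844, 0.533], [0.989, 0.031, -0.146], [-0.14, 0.535, -0.833]]
Mtool [0.29 0.09 0.05]
row [0.0305, 0.0212, 0.0952] [-1.42, -0.27, 0.05] rows>= 1.6
```

```bash
python3 -m jog '[[1,0.0305,0.021,0.005,-1.4,-0.3,0],[1,0.0305,0.021,0.005,-1.4,-0.3,0],[1,0.0305,0.021,0.005,-1.4,-0.3,0],[1,0.0305,0.021,0.005,-1.4,-0.3,0],[1,0.0305,0.021,0.005,-1.4,-0.3,0],[1,0.0305,0.021,0.005,-1.4,-0.3,0]]'
python3 - <<'E'
from h import *
st(); goto(O+Rn[:,2]*.009,toolR(104.5))
E
```

```text
time_s: 3.8
position: [0.5725, -0.0044, 0.2027]
tcp_rot: [[0.056, 0.832, 0.553], [0.988, 0.034, -0.151], [-0.144, 0.554, -0.82]]
force: [0.0, -0.3, -0.1]
opening: 1.001
grasp_force: 0.0
t 3.8 pos [ 0.5725 -0.0044  0.2027] q [-10.1  22.9 116.6 -27.8   6.4  17.4] F [ 0.  -0.3 -0.1] M [0.13 0.22 0.03] open 1.001 g 0.0
[[0.056, 0.832, 0.553], [0.988, 0.034, -0.151], [-0.144, 0.554, -0.82]]
Mtool [0.22 0.13 0.02]
row [0.0015, -0.0011, 0.0902] [-0.07, 0.05, 0.01] rows>= 1.4
```

```bash
python3 -m jog '[[1,0.0015,-0.001,0.02,0,0,0],[1,0.0015,-0.001,0.04,0,0,0],[1,0.0015,-0.001,0.055,0,0,0],[1,0.0015,-0.001,0.07,0,0,0],[1,0.0015,-0.001,0.08,0,0,0],[1,0.0015,-0.001,0.09,0,0,0],[1,0.0015,-0.001,0.09,0,0,0]]'
python3 - <<'E'
from h import *
st(); goto(O+Rn[:,2]*.009,toolR(104.5))
im,d=viewer.capture("scene"); cv2.imwrite("pics/s1.png",im)
im2,d=viewer.capture("top"); cv2.imwrite("pics/t1.png",im2)
cv2.imwrite("pics/b1.png",np.hstack([cv2.resize(im[150:250,210:310],(400,400),interpolation=2),cv2.resize(im2[120:220,180:280],(400,400),interpolation=2)]))
E
```

```text
time_s: 4.68
position: [0.626, -0.0162, 0.1338]
tcp_rot: [[0.053, 0.838, 0.544], [0.988, 0.034, -0.149], [-0.143, 0.545, -0.826]]
force: [0.3, -0.6, -1.0]
opening: 1.001
grasp_force: 0.0
t 4.67 pos [ 0.626  -0.0162  0.1338] q [-10.4  33.5 111.9 -82.    2.8  71.3] F [ 0.3 -0.6 -1. ] M [0.07 0.22 0.04] open 1.001 g 0.0
[[0.053, 0.838, 0.544], [0.988, 0.034, -0.149], [-0.143, 0.545, -0.826]]
Mtool [ 0.22  0.09 -0.03]
row [0.0001, -0.007, 0.0025] [-0.69, -0.11, 0.13] rows>= 0.1
```

View pics/b1.png

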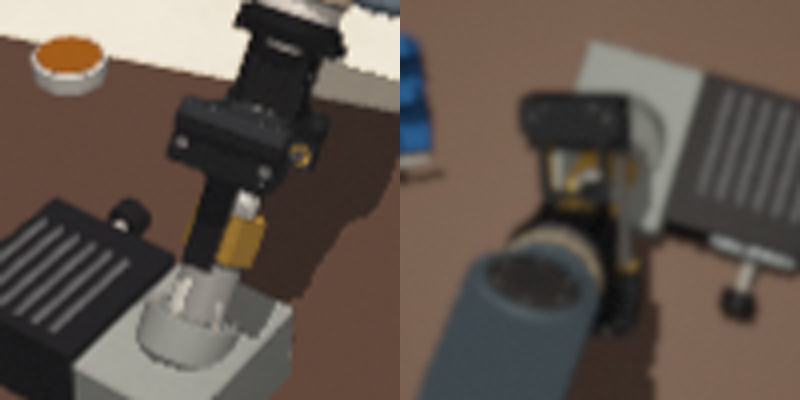

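```bash
cat > kin.py <<'E'
import numpy as np
from scipy.spatial.transform import Rotation as Ro
from scipy.optimize import least_squares
def rot(q): 
    return (Ro.from_euler('z',q[0],degrees=True)*Ro.from_euler('y',q[1]+q[2],degrees=True)*Ro.from_euler('z',q[3],degrees=True)*Ro.from_euler('y',q[4],degrees=True)*Ro.from_euler('z',q[5]+90,degrees=True)).as_matrix()
def fk(q,p):
    a,b,h,L2,L3,e,d=p; R=rot(q); t2=np.radians(q[1]); t3=np.radians(q[1]+q[2])
    w=np.array([a+L2*np.sin(t2)+L3*np.sin(t3)+e*np.cos(t3),b,h+L2*np.cos(t2)+L3*np.cos(t3)-e*np.sin(t3)])
    c=Ro.from_euler('z',q[0],degrees=True).as_matrix()
    return c@w+d*R[:,2],R
LO=[-176.69,-43.24,12.49,-82,0,-163.58];HI=[176.69,126.21,139.97,262,151.66,163.58]
def ik(pos,R,p,q0):
    f=lambda q:np.r_[(fk(q,p)[0]-pos)*1000,(fk(q,p)[1]-R).ravel()*200]
    r=least_squares(f,np.clip(q0,np.array(LO)+.1,np.array(HI)-.1),bounds=(LO,HI)); return r.x,np.linalg.norm(r.fun)
E
python3 - <<'E'
from kin import *
D=[([-74.972,30.224,82.088,0,67.689,-10.227],[0.2665,-0.56456,0.2326]),([-15,21.7,118.8,-2.1,5.9,-12.2],[0.5513,-0.0335,0.2001]),([-10.1,22.9,116.6,-27.8,6.4,17.4],[.5725,-.0044,.2027]),([-10.4,33.5,111.9,-82,2.8,71.3],[.626,-.0162,.1338])]
for q,x in D: print(np.round(rot(q),3).tolist())
f=lambda p:np.concatenate([fk(q,p)[0]-x for q,x in D])
f2=lambda p:np.r_[f(p),(np.array(p)-[0,.11,.2,.4,.4,0,.2])*.001]
r=least_squares(f2,[0,.11,.2,.4,.4,0,.2]); print(np.round(r.x,4),np.round(f(r.x)*1000,1))
np.save("p.npy",r.x)
E
```

```text
[[0.904, 0.427, -0.0], [0.427, -0.904, 0.0], [0.0, -0.0, -1.0]]
[[0.054, 0.844, 0.534], [0.989, 0.029, -0.147], [-0.14, 0.536, -0.833]]
[[0.057, 0.832, 0.552], [0.988, 0.032, -0.151], [-0.144, 0.554, -0.82]]
[[0.053, 0.838, 0.544], [0.988, 0.035, -0.149], [-0.144, 0.545, -0.826]]
[-0.001   0.1113  0.273   0.5903  0.391   0.1146  0.2959] [ 0.3  0.1  0.   0.1 -0.1  0.2 -0.2 -0.1 -0.3  0.  -0.1  0. ]
```

```bash
python3 - <<'E'
from kin import *; from h import toolR,O,Rn
p=np.load("p.npy"); rng=np.random.default_rng(0)
def sols(pos,R):
    out=[]
    for _ in range(16):
        q0=np.r_[rng.uniform(-20,10),rng.uniform(10,50),rng.uniform(80,130),rng.uniform(-80,260),rng.uniform(2,20),rng.uniform(-160,160)]
        q,e=ik(pos,R,p,q0)
        if e<.3 and not any(np.abs(q-o).max()<1 for o in out): out.append(q)
    return out
for zt in (.05,.009):
  for ph in (104.5,70,34,284.5,250,214,164.5,130,94):
    print("nut",zt,ph,[np.round(q).astype(int).tolist() for q in sols(O+Rn[:,2]*zt,toolR(ph))])
for th in (34,15,2,94,78,62,154,122):   # handle direction
  u=Rn@[np.cos(np.radians(th)),np.sin(np.radians(th)),0]
  for fl in (0,180):
    print("sp",th,fl,[np.round(q).astype(int).tolist() for q in sols(O+u*.095+Rn[:,2]*.009,toolR(th+fl))])
E
```

```text
nut 0.05 104.5 [[-10, 29, 115, -74, 3, 64]]
nut 0.05 70 [[-10, 29, 115, -74, 3, 98]]
nut 0.05 34 [[-10, 29, 115, -74, 3, 134]]
nut 0.05 284.5 [[-10, 29, 115, -74, 3, -116]]
nut 0.05 250 [[-10, 29, 115, -74, 3, -82]]
nut 0.05 214 [[-10, 29, 115, -74, 3, -46]]
nut 0.05 164.5 [[-10, 29, 115, -74, 3, 4]]
nut 0.05 130 [[-10, 29, 115, -74, 3, 38]]
nut 0.05 94 [[-10, 29, 115, -74, 3, 74]]
nut 0.009 104.5 [[-11, 34, 113, 229, 3, 120]]
nut 0.009 70 [[-11, 34, 113, 229, 3, 155]]
nut 0.009 34 []
nut 0.009 284.5 [[-11, 34, 113, 229, 3, -60]]
nut 0.009 250 [[-11, 34, 113, 229, 3, -25]]
nut 0.009 214 [[-11, 34, 113, 229, 3, 11]]
nut 0.009 164.5 [[-11, 34, 113, 229, 3, 60]]
nut 0.009 130 [[-11, 34, 113, 229, 3, 95]]
nut 0.009 94 [[-11, 34, 113, 229, 3, 131]]
sp 34 0 [[-5, 33, 100, -26, 13, 89]]
sp 34 180 [[-5, 33, 100, -26, 13, -91]]
sp 15 0 [[-9, 32, 100, -17, 13, 97]]
sp 15 180 [[-9, 32, 100, -17, 13, -83]]
sp 2 0 [[-11, 32, 101, -11, 13, 102]]
sp 2 180 [[-11, 32, 101, -11, 13, -78]]
sp 94 0 [[1, 36, 108, -80, 9, 89]]
sp 94 180 [[1, 36, 108, -80, 9, -91]]
sp 78 0 [[0, 35, 105, -58, 10, 83]]
sp 78 180 [[0, 35, 105, -58, 10, -97]]
sp 62 0 [[-1, 34, 103, -43, 12, 82]]
sp 62 180 [[-1, 34, 103, -43, 12, -98]]
sp 154 0 [[-4, 40, 121, 204, 17, 103]]
sp 154 180 [[-4, 40, 121, 204, 17, -77]]
sp 122 0 [[1, 38, 115, 236, 11, 106]]
sp 122 180 [[1, 38, 115, 236, 11, -74]]
```

```bash
cat >> h.py <<'E'
def tiltR(tilt,phi,yaw=None):
    yaw=YAW if yaw is None else yaw
    c,s=np.cos(yaw),np.sin(yaw); t=np.radians(tilt)
    return toolR(phi,np.array([[c,-s,0],[s,c,0],[0,0,1]])@np.array([[np.cos(t),0,-np.sin(t)],[0,1,0],[np.sin(t),0,np.cos(t)]]))
E
python3 - <<'E'
from kin import *; from h import *
p=np.load("p.npy")
for zt in (.022,.018,.014):
  for tl in (34,33,32,31):
    q,e=ik(O+Rn[:,2]*zt,tiltR(tl,104.5),p,[-10,33,112,-60,4,60]); print(zt,tl,np.round(q,1),round(e,2))
for tl in (33,32): goto(O+Rn[:,2]*.018,tiltR(tl,104.5))
E
```

```text
0.022 34 [-10.5  32.4 113.2 -79.6   2.6  69. ] 0.0
0.022 33 [-10.6  32.2 112.5 -47.2   3.4  36.5] 0.0
0.022 32 [-10.6  32.1 111.8 -30.2   4.8  19.5] 0.0
0.022 31 [-10.7  32.  111.2 -21.3   6.4  10.6] 0.0
0.018 34 [-10.6  32.9 112.9 -82.    2.6  71.3] 0.41
0.018 33 [-10.6  32.7 112.3 -50.8   3.2  40.1] 0.0
0.018 32 [-10.7  32.6 111.6 -31.9   4.5  21.1] 0.0
0.018 31 [-10.7  32.4 111.  -22.2   6.1  11.4] 0.0
0.014 34 [-10.6  33.3 112.6 -82.    2.6  71.3] 1.06
0.014 33 [-10.6  33.2 112.1 -54.6   3.   43.9] 0.0
0.014 32 [-10.7  33.  111.4 -33.7   4.3  22.9] 0.0
0.014 31 [-10.7  32.9 110.8 -23.1   5.9  12.3] 0.0
row [-0.0, -0.0069, -0.0059] [1.25, 0.38, 0.11] rows>= 0.1
row [-0.0, -0.0069, -0.0059] [2.21, 0.64, 0.11] rows>= 0.2
```

```bash
python3 -m jog '[[1,0,-0.007,-0.006,1.25,0.4,0.1],[1,0,-0.007,-0.006,1.25,0.4,0.1],[1,0,-0.007,-0.006,1.25,0.4,0.1],[1,0,-0.007,-0.006,1.25,0.4,0.1]]'
python3 - <<'E'
from h import *
st(); goto(O+Rn[:,2]*.018,tiltR(33,104.5))
E
```

```text
time_s: 5.28
position: [0.6166, -0.0153, 0.1355]
tcp_rot: [[0.051, 0.849, 0.526], [0.989, 0.029, -0.142], [-0.136, 0.528, -0.838]]
force: [0.0, 0.3, 0.2]
opening: 1.0
grasp_force: 0.0
t 5.28 pos [ 0.6166 -0.0153  0.1355] q [-10.6  32.7 112.3 -51.1   3.2  40.4] F [0.  0.3 0.2] M [0.03 0.25 0.05] open 1.0 g 0.0
[[0.051, 0.849, 0.526], [0.989, 0.029, -0.142], [-0.136, 0.528, -0.838]]
Mtool [ 0.24  0.06 -0.06]
row [-0.0, -0.0002, 0.0002] [0.03, -0.01, 0.0] rows>= 0.0
```

```bash
python3 -m jog '[[0,0,0,0,0,0,0],[0,0,0,0,0,0,0],[0,0,0,0,0,0,0],[0,0,0,0,0,0,0],[0,0,0,0,0,0,0],[0,0,0,0,0,0,0]]'
python3 - <<'E'
from h import *
s=st(); print("Ftool",np.round(np.array(s["tcp_rot"]).T@s["force"],1))
E
```

```text
time_s: 6.02
position: [0.6167, -0.0153, 0.1352]
tcp_rot: [[0.051, 0.849, 0.526], [0.989, 0.029, -0.142], [-0.136, 0.527, -0.839]]
force: [0.7, 0.7, -0.8]
opening: 0.532
grasp_force: 29.7
t 6.03 pos [ 0.6167 -0.0153  0.1352] q [-10.6  32.8 112.3 -50.8   3.2  40.1] F [ 0.7  0.7 -0.8] M [0.   0.18 0.14] open 0.532 g 29.7
[[0.051, 0.849, 0.526], [0.989, 0.029, -0.142], [-0.136, 0.527, -0.839]]
Mtool [ 0.15  0.08 -0.14]
Ftool [0.9 0.2 0.9]
```

```bash
python3 -m jog '[[0,0,0,0,0,0,5],[0,0,0,0,0,0,11],[0,0,0,0,0,0,18],[0,0,0,0,0,0,25],[0,0,0,0,0,0,32],[0,0,0,0,0,0,39],[0,0,0,0,0,0,46],[0,0,0,0,0,0,51],[0,0,0,0,0,0,54],[0,0,0,0,0,0,55],[0,0,0,0,0,0,55]]'
python3 - <<'E'
from h import *
s=st(); print("Ftool",np.round(np.array(s["tcp_rot"]).T@s["force"],1)); print(np.linalg.norm(0)); goto(O+Rn[:,2]*.018,tiltR(33,104.5-70.5))
E
```

```text
time_s: 7.4
position: [0.6164, -0.015, 0.1349]
tcp_rot: [[0.725, 0.446, 0.525], [0.592, -0.794, -0.142], [0.354, 0.414, -0.839]]
force: [-0.9, 1.0, -2.0]
opening: 0.53
grasp_force: 29.8
t 7.4 pos [ 0.6164 -0.015   0.1349] q [-10.6  32.8 112.3 -50.8   3.2  95.1] F [-0.9  1.  -2. ] M [0.14 0.22 0.42] open 0.53 g 29.8
[[0.725, 0.446, 0.525], [0.592, -0.794, -0.142], [0.354, 0.414, -0.839]]
Mtool [ 0.38  0.07 -0.31]
Ftool [-0.8 -2.1  1.1]
0.0
row [0.0001, 0.0004, -0.0002] [-0.05, 0.0, 15.52] rows>= 1.5
```

```bash
cat > m.py <<'E'
from h import *
s=bot.read_state(); C=np.array(s["tcp_rot"]); print("M",np.round(C.T@s["moment"],3),"F",np.round(C.T@s["force"],1),"j6",round(s["joint_positions"][5],2),round(s["joint_positions"][3],2),"op",round(s["opening"],3),"t",round(s["time_s"],2))
E
python3 -m jog '[[0,0,0,0,0,0,4],[0,0,0,0,0,0,7],[0,0,0,0,0,0,7]]' >/dev/null; python3 m.py
python3 -m jog '[[0,0,0,0,0,0,2],[0,0,0,0,0,0,2]]' >/dev/null; python3 m.py
python3 -m jog '[[0,0,0,0,0,0,2],[0,0,0,0,0,0,2]]' >/dev/null; python3 m.py
python3 -m jog '[[0,0,0,0,0,0,1],[0,0,0,0,0,0,1]]' >/dev/null; python3 m.py
```

```text
M [ 0.561  0.037 -0.52 ] F [-1.1 -3.   2.1] j6 102.08 -50.82 op 0.531 t 7.78
M [ 0.782  0.041 -0.805] F [-0.5 -3.   2. ] j6 104.13 -50.82 op 0.532 t 8.03
M [ 1.045  0.01  -0.725] F [-0.  -4.   1.9] j6 106.19 -50.79 op 0.53 t 8.28
M [ 1.204  0.047 -0.852] F [-0.3 -6.7  2.6] j6 107.17 -50.8 op 0.53 t 8.53
```

```bash
python3 -m jog '[[0.9,0,0,0,0,0,0],[1,0,0,0,0,0,0],[1,0,0,0,0,0,0],[1,0,0,0,0,0,0],[1,0,0,-0.03,0,0,0],[1,0,0,-0.08,0,0,0],[1,0,0,-0.13,0,0,0],[1,0,0,-0.17,0,0,0],[1,0,0,-0.17,0,0,0]]' ; python3 m.py; python3 - <<'E'
from h import *
ims={}
for c in("scene","top"):
    ims[c]=viewer.capture(c)[0]; cv2.imwrite(f"pics/{c}2.png",ims[c])
old={c:cv2.imread(f"pics/{c}0.png") for c in ims}
for c in ims:
    for nm,I in (("old",old),("new",ims)):
        r=fitnut({c:I[c]},O,YAW,[.1,.3,.5,.7])[:2]
        for f,x in r: print(c,nm,round(f),np.round(x,2))
a=ims["scene"][165:225,230:310];b=ims["top"][135:195,195:275]
cv2.imwrite("pics/b2.png",np.hstack([cv2.resize(a,(400,300),interpolation=2),cv2.resize(b,(400,300),interpolation=2)]))
E
```

```text
time_s: 9.65
position: [0.5273, 0.0092, 0.2808]
tcp_rot: [[0.799, 0.282, 0.531], [0.413, -0.9, -0.143], [0.437, 0.333, -0.835]]
force: [0.0, -0.1, 0.0]
opening: 1.0
grasp_force: 0.0
M [ 0.25  -0.26   0.026] F [-0.   0.1  0. ] j6 65.82 -8.94 op 1.0 t 9.65
scene old 103045 [-0.    0.   -0.    2.35 -0.92  1.01 -0.24]
scene old 103134 [-0.    0.   -0.    2.31 -0.95  0.99 -0.27]
scene new 140799 [ 0.   -0.    0.    3.63 -1.07  0.98  0.27]
scene new 143003 [-0.   -0.    0.    3.5  -1.28  0.91  0.08]
top old 276712 [ 0.93 -0.28 -1.03  3.01 -0.   -0.    0.  ]
top old 284652 [ 1.38 -0.15 -2.81  3.19 -0.    0.    0.  ]
top new 234541 [ 0.76 -0.51 -2.85  2.66 -0.   -0.    0.  ]
top new 236739 [ 1.03 -0.23 -1.64  3.01 -0.   -0.    0.  ]
```

View pics/b2.png

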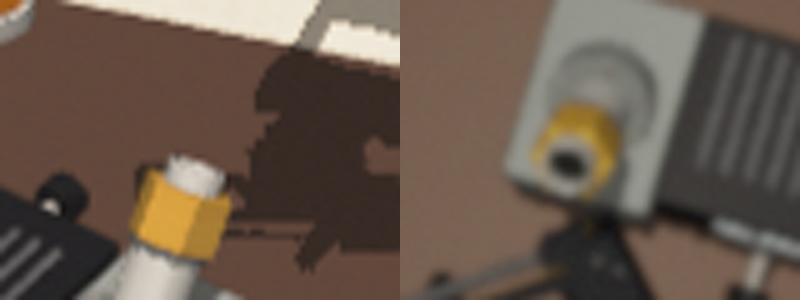

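```bash
python3 - <<'E'
from h import *
ci=caminfo("top"); T=[]
for f,q in (("top0",.27),("top2",1.44)):
    im=cv2.imread(f"pics/{f}.png"); p=proj(ci,[O+Rn[:,2]*.034])[0]; x,y=int(p[0]),int(p[1])
    k=14; crop=im[y-k:y+k,x-k:x+k]; b=cv2.resize(crop,(400,400),interpolation=cv2.INTER_NEAREST); b=cv2.convertScaleAbs(b,alpha=1.15)
    T.append(b)
    for nm,r,z in (("rib",.0245,.036),("mark",.017,.041)):
        for qq in (q,q+.14,1.5,2.05):
            a=-np.pi/2-qq; u=(proj(ci,[O+Rn@[r*np.cos(a),r*np.sin(a),z]])[0]-[x-k,y-k]+.5)*400/28; print(f,nm,qq,np.round(u))
cv2.imwrite("pics/z.png",np.hstack(T))
E
```

```text
top0 rib 0.27 [317. 279.]
top0 rib 0.41000000000000003 [309. 291.]
top0 rib 1.5 [205. 324.]
top0 rib 2.05 [150. 298.]
top0 mark 0.27 [282. 273.]
top0 mark 0.41000000000000003 [277. 281.]
top0 mark 1.5 [204. 304.]
top0 mark 2.05 [166. 286.]
top2 rib 1.44 [211. 325.]
top2 rib 1.58 [196. 322.]
top2 rib 1.5 [205. 324.]
top2 rib 2.05 [150. 298.]
top2 mark 1.44 [209. 305.]
top2 mark 1.58 [198. 303.]
top2 mark 1.5 [204. 304.]
top2 mark 2.05 [166. 286.]
```

View pics/z.png

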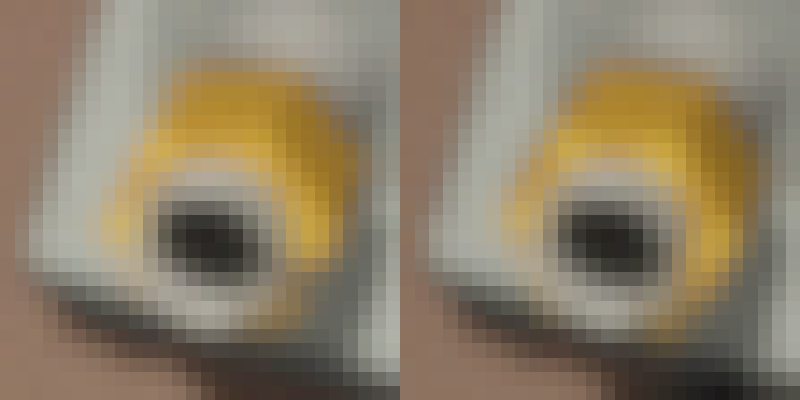

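```bash
python3 - <<'E'
from h import *
goto(O+Rn[:,2]*.022+[0.0003,0.0005,0],tiltR(34,37.5)); goto(O+Rn[:,2]*.08,tiltR(34,37.5))
E
```

```text
row [-0.0, -0.0008, 0.166] [-0.59, 0.75, -0.07] rows>= 2.7
row [-0.002, -0.0016, 0.108] [-0.59, 0.75, -0.07] rows>= 1.7
```

```bash
python3 -m jog '[[1,-0.002,-0.0015,0.05,-0.6,0.75,0],[1,-0.002,-0.0015,0.1,-0.6,0.75,0],[1,-0.001,-0.001,0.13,-0.6,0.75,0],[1,0,-0.001,0.15,-0.6,0.75,0],[1,0,-0.001,0.166,-0.6,0.75,0],[1,0,-0.001,0.166,-0.6,0.75,0],[1,0,-0.001,0.166,-0.6,0.75,0]]' >/dev/null; python3 m.py
python3 - <<'E'
from h import *
goto(O+Rn[:,2]*.022+[0.0003,0.0005,0],tiltR(34,37.5))
E
python3 -m jog '[[0,0,0,0,0,0,0],[0,0,0,0,0,0,0],[0,0,0,0,0,0,0],[0,0,0,0,0,0,0],[0,0,0,0,0,0,0]]' >/dev/null; python3 m.py;python3 m.py
python3 -m jog '[[0,0,0,0,0,0,0.5],[0,0,0,0,0,0,0.5]]' >/dev/null; python3 m.py
python3 -m jog '[[0,0,0,0,0,0,0.5],[0,0,0,0,0,0,0.5]]' >/dev/null; python3 m.py
```

```text
M [ 0.18  -0.196 -0.04 ] F [-0.6  0.1  0.3] j6 135.74 -79.27 op 0.997 t 10.62
row [0.0019, 0.0015, -0.0023] [-0.19, 0.25, -0.03] rows>= 0.1
M [ 0.271 -0.284 -0.218] F [ 0.6 -0.7 -1. ] j6 135.8 -79.32 op 0.535 t 11.25
M [ 0.271 -0.284 -0.218] F [ 0.6 -0.7 -1. ] j6 135.8 -79.32 op 0.535 t 11.25
M [-0.025 -0.149 -0.789] F [-0.3  2.  -2.7] j6 136.25 -79.4 op 0.536 t 11.5
M [-0.101 -0.134 -0.899] F [ 0.5  1.1 -4.1] j6 136.8 -79.35 op 0.532 t 11.75
```

```bash
python3 -m jog '[[1,0,0,0,0,0,0],[1,0,0,0,0,0,0],[1,0,0,0,0,0,0],[1,0,0,-0.03,0,0,0],[1,0,0,-0.08,0,0,0],[1,0,0,-0.12,0,0,0],[1,0,0,-0.15,0,0,0],[1,0,0,-0.15,0,0,0]]'; python3 - <<'E'
from h import *
from scipy.optimize import minimize
def poly():
    h=[(-.115,-.01),(.04,-.01),(.04,-.0375),(.113,-.0375),(.113,-.0245),(.0555,-.0245),(.0555,.0245),(.113,.0245),(.113,.0375),(.04,.0375),(.04,.01),(-.115,.01)]
    return np.array(h)
for c in("top","scene"):
    im=viewer.capture(c)[0]; r=models.outline_of(c,"spanner")
    r=[d for d in r if d["mask"].sum()>100]
    m=r[0]["mask"]; ci=caminfo(c); v,u=np.where(m); print(c,[(d["mask"].sum(),d["p"]) for d in r],u.min(),u.max(),v.min(),v.max())
    x0,y0=u.min()-8,v.min()-8; w,h=u.max()-x0+9,v.max()-y0+9
    M=m[y0:y0+h,x0:x0+w].astype(np.float32)
    def f(p):
        ca,sa=np.cos(p[2]),np.sin(p[2]); P=poly()@np.array([[ca,sa],[-sa,ca]])+p[:2]; L=np.zeros((h*8,w*8),np.uint8)
        for z in (.001,.014):
            q=((proj(ci,np.c_[P,np.full(len(P),z)])-[x0,y0]+.5)*8).astype(np.int32); cv2.fillPoly(L,[q],1)
        return ((cv2.resize(L.astype(np.float32),(w,h),interpolation=cv2.INTER_AREA)-M)**2).sum()
    g=[minimize(lambda s:f(np.r_[s[:2]*.001,s[2]*.02]),[471.5+dx,266+dy,np.radians(168)/.02],method="Nelder-Mead",options=dict(initial_simplex=np.array([[471+dx,266+dy,146.6],[476,266,146.6],[471,270,146.6],[471,266,150]]))) for dx in(-3,3) for dy in (-3,3)]
    b=min(g,key=lambda r:r.fun); print(b.fun,M.sum(),b.x[:2],np.degrees(b.x[2]*.02))
E
```

```text
time_s: 12.75
position: [0.5324, 0.0086, 0.264]
tcp_rot: [[0.8, 0.264, 0.54], [0.397, -0.906, -0.145], [0.451, 0.33, -0.829]]
force: [0.3, -1.0, -0.1]
opening: 1.0
grasp_force: 0.0
top [(np.int64(618), 0.76), (np.int64(726), 0.39)] 133 162 178 245
76.043701171875 618.0 [474.36257723 263.47462812] 167.05214401340203Traceback (most recent call last):
  File "<stdin>", line 9, in <module>
IndexError: list index out of range
```

```bash
cat >> h.py <<'E'
SP=np.array([.4735,.2645]); SA=-12.8
E
python3 - <<'E'
from kin import *; from h import *
p=np.load("p.npy"); R=toolR(SA,np.eye(3)); s=bot.read_state(); print(np.round(s["joint_positions"],1))
for z in (.12,.0125): print(np.round(ik(np.r_[SP,z],R,p,[20,30,90,0,60,120])[0],1))
goto(np.r_[SP,.12],R); st()
E
```

```text
[ -9.3  13.3 116.8 -11.8  16.4  69.8]
[ 17.3  33.3  99.7  -0.   47.  120.1]
[ 17.3  44.  102.3   0.   33.7 120.1]
row [-0.0101, -0.2955, 0.0485] [11.46, -32.54, 33.02] rows>= 4.8
t 12.95 pos [0.5335 0.0081 0.2629] q [ -9.3  13.3 116.8 -11.8  16.4  69.8] F [-0.2 -0.2  0.2] M [0.09 0.35 0.01] open 0.998 g 0.0
[[0.799, 0.264, 0.54], [0.398, -0.905, -0.147], [0.45, 0.332, -0.829]]
Mtool [ 0.22 -0.29 -0.01]
```

```bash
python3 -m jog '[[1,-0.01,-0.2955,0.0485,11.5,-32.5,33],[1,-0.01,-0.2955,0.0485,11.5,-32.5,33],[1,-0.01,-0.2955,0.0485,11.5,-32.5,33],[1,-0.01,-0.2955,0.0485,11.5,-32.5,33],[1,-0.01,-0.2955,0.0485,11.5,-32.5,33],[1,-0.01,-0.2955,0.0485,11.5,-32.5,33],[1,-0.01,-0.2955,0.0485,11.5,-32.5,33],[1,-0.01,-0.2955,0.0485,11.5,-32.5,33],[1,-0.01,-0.2955,0.0485,11.5,-32.5,33]]'; python3 - <<'E'
from h import *
goto(np.r_[SP,.0125],toolR(SA,np.eye(3)))
E
```

```text
time_s: 14.08
position: [0.4738, 0.2637, 0.1207]
tcp_rot: [[0.975, -0.222, 0.001], [-0.222, -0.975, 0.001], [0.001, -0.001, -1.0]]
force: [0.0, -0.3, -0.0]
opening: 0.992
grasp_force: 0.0
row [-0.0005, -0.0006, 0.1082] [-0.05, -0.06, -0.02] rows>= 1.7
```

```bash
python3 -m jog '[[1,-0.0005,-0.0006,0.05,0,0,0],[0.7,-0.0005,-0.0006,0.085,0,0,0],[0.6,-0.0005,-0.0006,0.1,0,0,0],[0.5,-0.0005,-0.0006,0.1075,0,0,0],[0.4,-0.0005,-0.0006,0.1075,0,0,0],[0.3,-0.0005,-0.0006,0.1075,0,0,0],[0,-0.0005,-0.0006,0.1075,0,0,0],[0,-0.0005,-0.0006,0.1075,0,0,0],[0,-0.0005,-0.0006,0.1075,0,0,0],[0,-0.0005,-0.0006,0.1075,0,0,0]]'; python3 m.py
python3 -m jog '[[0,0,0,-0.02,0,0,0],[0,0,0,-0.06,0,0,0],[0,0,0,-0.12,0,0,0],[0,0,0,-0.16,0,0,0],[0,0,0,-0.16,0,0,0]]'; python3 m.py
python3 - <<'E'
from h import *
T=[]
for c in("scene","top"):
    im,d=viewer.capture(c); cv2.imwrite(f"pics/{c}3.png",im); np.save(f"{c}3.npy",cloud(c,d))
    tips(c,["spanner","spanner_jaw","spanner_grip"]); x,y=proj(caminfo(c),[np.array(bot.read_state()["position"])])[0].astype(int)
    T.append(cv2.resize(im[max(0,y-50):y+50,max(0,x-50):x+50],(400,400),interpolation=2))
cv2.imwrite("pics/b3.png",np.hstack(T))
E
```

```text
time_s: 15.32
position: [0.4731, 0.2655, 0.0127]
tcp_rot: [[0.975, -0.22, 0.0], [-0.22, -0.975, 0.001], [0.0, -0.001, -1.0]]
force: [-0.5, 1.0, 5.1]
opening: 0.224
grasp_force: 30.0
M [ 0.113 -0.119 -0.057] F [-0.7 -0.8 -5.1] j6 120.15 0.07 op 0.224 t 15.32
time_s: 15.95
position: [0.4746, 0.2658, 0.1749]
tcp_rot: [[0.975, -0.22, 0.006], [-0.22, -0.975, 0.002], [0.005, -0.004, -1.0]]
force: [0.5, 0.3, -2.9]
opening: 0.226
grasp_force: 30.0
M [ 0.027 -0.041  0.003] F [ 0.4 -0.4  2.9] j6 120.17 0.04 op 0.226 t 15.95
scene spanner [([0.4701, 0.2672, 0.1623], 0.89)]
scene spanner_jaw [([0.3884, 0.2817, 0.17], 0.95)]
scene spanner_grip [([0.4801, 0.2639, 0.1681], 0.94)]
top spanner [([0.4717, 0.2634, 0.1566], 0.58)]
top spanner_jaw [([0.4719, 0.2628, 0.1583], 0.59)]
top spanner_grip [([0.4808, 0.2624, 0.1655], 0.77)]
```

View pics/b3.png

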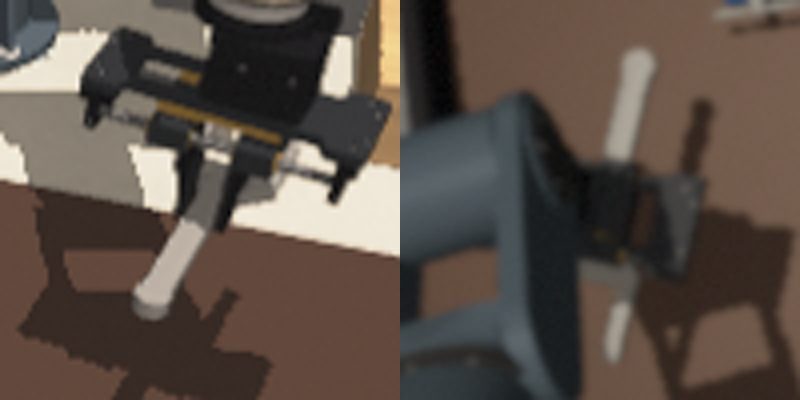

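```bash
python3 - <<'E'
from h import *
s=bot.read_state(); p=np.array(s["position"]); C=np.array(s["tcp_rot"])
for c in("scene","top"):
    P=np.load(f"{c}3.npy").reshape(-1,3); L=(P-p)@C
    k=(abs(L[:,1])<.014)&(abs(L[:,2]-.0)<.03)&(L[:,0]>.03)&(L[:,0]<.16); Q=L[k]
    print(c,k.sum(),"tail x",np.round(np.sort(Q[:,0])[-8:]*1000,1),"y",np.round(np.polyfit(Q[:,0],Q[:,1],1),4),"z",np.round(np.polyfit(Q[:,0],Q[:,2],1),4), np.round(np.percentile(Q[:,1],[3,97]),4))
    k=(abs(L[:,1])<.05)&(abs(L[:,2]-.0)<.03)&(L[:,0]<-.03)&(L[:,0]>-.16); Q=L[k]
    if k.sum(): print("head",k.sum(),np.round(np.sort(Q[:,0])[:8]*1000,1),np.round(np.percentile(Q[:,1],[3,97]),4),np.round(np.median(Q[:,2]),4))
E
```

```text
scene 215 tail x [126.4 126.4 126.5 127.2 127.3 127.5 127.7 128.6] y [ 0.0035 -0.0034] z [ 0.0313 -0.0054] [-0.0121  0.0073]
head 104 [-106.  -102.8 -101.1 -100.8 -100.1  -99.2  -98.5  -95.8] [-0.0403  0.0329] -0.0011
top 189 tail x [115.3 116.  116.4 116.9 117.4 118.1 118.3 118.9] y [-0.0036  0.0044] z [ 0.006 -0.001] [-0.0069  0.0135]
head 183 [-115.2 -114.1 -114.  -112.9 -112.3 -111.4 -110.9 -110.8] [-0.001  0.04 ] -0.0014
```

```bash
cat >> h.py <<'E'
O=np.array([.6265,-.0162,.120])
def sp(th,h,d=.088):   # TCP pose: handle direction th (deg), spanner mid at height h above nut underside
    u=Rn@[np.cos(np.radians(th)),np.sin(np.radians(th)),0]; return O+u*d+Rn[:,2]*(h+.006),toolR(th)
E
python3 - <<'E'
from h import *; from kin import *
p=np.load("p.npy")
x=np.array([.8,.397,.451]); print("phase",np.degrees(np.arctan2(x@Rn[:,1],x@Rn[:,0])), x@Rn[:,2])
for th,h in((36.5,.16),(36.5,.09),(36.5,.017),(8,.017),(4,.017)):
    a=sp(th,h); print(th,h,np.round(a[0],3),np.round(ik(*a,p,[0,30,100,-20,13,90])[0],1))
goto(*sp(36.5,.12)); 
E
```

```text
phase 36.32936483400193 -0.01376656303438205
36.5 0.16 [0.604 0.044 0.297] [ -3.   16.  105.5 -16.6  25.1  78.6]
36.5 0.09 [0.643 0.034 0.239] [ -4.   23.7 104.5 -20.6  18.4  82.3]
36.5 0.017 [0.683 0.023 0.179] [ -4.9  31.7 102.1 -27.   13.   88.4]
8 0.017 [ 0.686 -0.02   0.189] [ -9.6  30.7 101.9 -14.5  12.9 100.8]
4 0.017 [ 0.685 -0.026  0.189] [-10.3  30.6 102.1 -12.9  12.7 102.6]
row [0.2002, 0.1873, -0.0934] [-11.82, 33.68, -32.95] rows>= 4.6
```

```bash
python3 -m jog '[[0,0,0.01,-0.05,0,0,0],[0,0.02,0.03,-0.09,-2,5,-5],[0,0.05,0.06,-0.0934,-4,11,-11],[0,0.1,0.1,-0.0934,-6,17,-16],[0,0.15,0.14,-0.0934,-8,23,-22],[0,0.18,0.17,-0.0934,-10,29,-28],[0,0.2,0.187,-0.0934,-11.8,33.7,-33],[0,0.2,0.187,-0.0934,-11.8,33.7,-33],[0,0.2,0.187,-0.0934,-11.8,33.7,-33],[0,0.2,0.187,-0.0934,-11.8,33.7,-33]]'; python3 - <<'E'
from h import *
goto(*sp(36.5,.12)); goto(*sp(36.5,.06))
s=bot.read_state(); p=np.array(s["position"]); C=np.array(s["tcp_rot"])
for c in("top","scene"):
    im,d=viewer.capture(c); P=cloud(c,d).reshape(-1,3); np.save(f"{c}4.npy",P.reshape(384,512,3)); cv2.imwrite(f"pics/{c}4.png",im)
    tips(c,["spanner","spanner_jaw"])
    r=models.tip_of(c,"spanner_jaw")
    if r: print("in tool",np.round(C.T@(np.array(r[0]["xyz"])-p),4))
E
```

```text
time_s: 17.6
position: [0.6268, 0.0397, 0.2657]
tcp_rot: [[0.789, 0.26, 0.556], [0.402, -0.903, -0.148], [0.464, 0.341, -0.818]]
force: [0.0, 0.3, -2.4]
opening: 0.226
grasp_force: 30.0
row [-0.0019, 0.0007, 0.0016] [-0.05, -0.22, 0.01] rows>= 0.0
row [-0.0021, 0.0008, 0.0616] [-0.05, -0.22, 0.01] rows>= 1.0
top spanner [([0.6311, 0.0338, 0.2553], 0.73)]
top spanner_jaw [([0.5649, 0.0045, 0.2186], 0.58)]
in tool [-0.0849 -0.0003  0.0093]
scene spanner [([0.6306, 0.039, 0.2549], 0.47)]
scene spanner_jaw [([0.5633, 0.0021, 0.218], 0.72)]
in tool [-0.0874  0.0012  0.0093]
```

```bash
python3 -m jog '[[0,-0.002,0.0007,0.03,0,-0.2,0],[0,-0.002,0.0007,0.055,0,-0.2,0],[0,-0.002,0.0007,0.065,0,-0.2,0],[0,-0.002,0.0007,0.072,0,-0.2,0],[0,-0.002,0.0007,0.072,0,-0.2,0]]';python3 m.py; python3 - <<'E'
from h import *
goto(*sp(36.5,.017))
E
python3 -m jog '[[0,0,0,0.005,0,0,0],[0,0,0,0.01,0,0,0],[0,0,0,0.01,0,0,0]]' >/dev/null;python3 m.py
```

```text
time_s: 18.62
position: [0.6655, 0.0266, 0.2061]
tcp_rot: [[0.791, 0.26, 0.554], [0.401, -0.903, -0.15], [0.461, 0.341, -0.819]]
force: [-0.5, 0.2, -2.9]
opening: 0.229
grasp_force: 30.0
M [ 0.367 -0.557 -0.017] F [-1.6 -1.3  2. ] j6 85.21 -23.75 op 0.229 t 18.62
row [0.0003, -0.0008, 0.0323] [-0.0, -0.01, -0.01] rows>= 0.5
M [ 0.449 -0.552  0.012] F [-1.1 -2.1  3.3] j6 86.09 -24.68 op 0.227 t 19.0
```

```bash
python3 -m jog '[[0,0,0,0.003,0,0,0],[0,0,0,0.006,0,0,0],[0,0,0,0.006,0,0,0]]' >/dev/null;python3 m.py
python3 - <<'E'
from h import *
goto(*sp(36.5,.017))
E
```

```text
M [ 0.369 -0.554 -0.004] F [-1.7 -1.4  2.8] j6 86.63 -25.25 op 0.226 t 19.38
row [0.0005, -0.0008, 0.016] [-0.01, 0.01, -0.01] rows>= 0.3
```

```bash
python3 -m jog '[[0,0,0,0.005,0,0,0],[0,0,0,0.01,0,0,0],[0,0,0,0.016,0,0,0],[0,0,0,0.016,0,0,0]]' >/dev/null;python3 m.py
python3 - <<'E'
from h import *
goto(*sp(36.5,.017)); 
for t in (31,20,10,8,6): print(t); goto(*sp(t,.017))
T=[]
for c in("top","scene"):
    im,d=viewer.capture(c); x,y=proj(caminfo(c),[O+Rn[:,2]*.03])[0].astype(int); T.append(cv2.resize(im[y-30:y+30,x-30:x+30],(400,400),interpolation=2))
cv2.imwrite("pics/b4.png",np.hstack(T))
E
```

```text
M [ 0.423 -0.576  0.014] F [-2.3 -1.4  2.7] j6 88.18 -26.89 op 0.224 t 19.88
row [0.0007, -0.0007, -0.0003] [-0.02, 0.04, -0.01] rows>= 0.0
31
row [0.0003, 0.0077, -0.0003] [-0.02, 0.04, 5.49] rows>= 0.5
20
row [-0.0029, 0.0243, -0.0004] [-0.02, 0.04, 16.49] rows>= 1.5
10
row [-0.0085, 0.0386, -0.0004] [-0.01, 0.05, 26.49] rows>= 2.5
8
row [-0.0099, 0.0413, -0.0004] [-0.01, 0.05, 28.49] rows>= 2.7
6
row [-0.0114, 0.044, -0.0004] [-0.01, 0.05, 30.49] rows>= 2.8
```

View pics/b4.png

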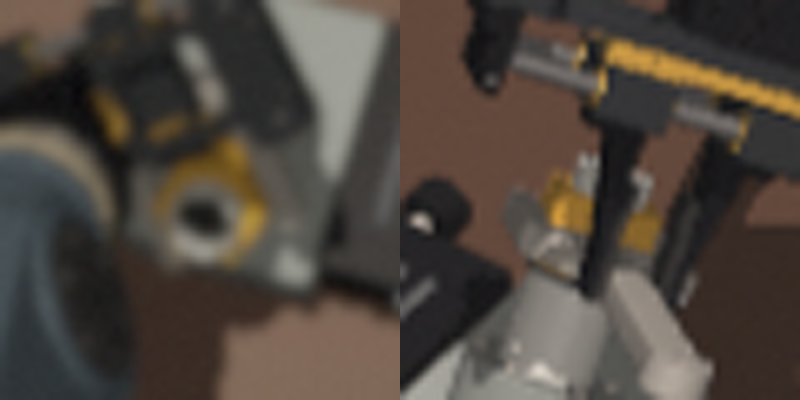

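```bash
python3 -m jog '[[0,0,0.0046,0,0,0,3],[0,-0.0005,0.0092,0,0,0,6],[0,-0.0011,0.0138,0,0,0,9],[0,-0.0011,0.0138,0,0,0,9]]' >/dev/null;python3 m.py
python3 -m jog '[[0,0,0.0046,0,0,0,3],[0,-0.0005,0.0092,0,0,0,6],[0,-0.0011,0.0138,0,0,0,9],[0,-0.0011,0.0138,0,0,0,9]]' >/dev/null;python3 m.py
python3 - <<'E'
from h import *
for t in (18.5,12,6): goto(*sp(t,.017))
E
```

```text
M [ 0.933 -0.538 -0.297] F [-1.8 -4.2  2.1] j6 91.81 -22.6 op 0.223 t 20.48
M [ 1.079 -0.68  -0.248] F [-2.5 -5.5  2.4] j6 95.75 -18.66 op 0.228 t 20.98
row [0.0005, -0.0005, 0.0004] [-0.03, 0.03, -0.02] rows>= 0.0
row [-0.0001, 0.0094, 0.0004] [-0.03, 0.03, 6.48] rows>= 0.6
row [-0.0016, 0.0185, 0.0004] [-0.03, 0.03, 12.48] rows>= 1.2
```

```bash
python3 -m jog '[[0,0,0.0046,0,0,0,3],[0,-0.0005,0.0092,0,0,0,6],[0,-0.0005,0.0092,0,0,0,6]]' >/dev/null;python3 m.py
python3 -m jog '[[0,0,0.0046,0,0,0,3],[0,0,0.0046,0,0,0,3]]' >/dev/null;python3 m.py
python3 -m jog '[[0,0,0.0031,0,0,0,2],[0,0,0.0031,0,0,0,2]]' >/dev/null;python3 m.py
python3 -m jog '[[0,0,0.0031,0,0,0,2],[0,0,0.0031,0,0,0,2]]' >/dev/null;python3 m.py
```

```text
M [ 1.001 -0.772 -0.238] F [-2.5 -5.3  2.7] j6 98.46 -16.15 op 0.224 t 21.35
M [ 1.041 -0.883 -0.236] F [-2.1 -5.3  1.7] j6 99.81 -14.91 op 0.227 t 21.6
M [ 1.11  -0.927 -0.263] F [-2.9 -5.8  3.2] j6 100.71 -14.08 op 0.228 t 21.85
M [ 1.097 -0.904 -0.279] F [-3.3 -5.4  1.8] j6 101.61 -13.24 op 0.224 t 22.1
```

```bash
python3 -m jog '[[0,0,0.0031,0,0,0,2],[0,0,0.0031,0,0,0,2]]' >/dev/null;python3 m.py
python3 -m jog '[[0,0,0.0023,0,0,0,1.5],[0,0,0.0023,0,0,0,1.5]]' >/dev/null;python3 m.py
python3 - <<'E'
from h import *
for t in (2,0,-2): goto(*sp(t,.017))
E
```

```text
M [ 1.069 -0.926 -0.256] F [-3.  -5.6  1.8] j6 102.52 -12.41 op 0.223 t 22.35
M [ 1.071 -0.936 -0.23 ] F [-3.1 -5.6  2.1] j6 103.2 -11.79 op 0.22 t 22.6
row [0.0001, -0.0004, 0.0004] [-0.04, 0.05, 0.04] rows>= 0.0
row [0.0, 0.0027, 0.0004] [-0.04, 0.05, 2.04] rows>= 0.2
row [-0.0001, 0.0058, 0.0004] [-0.04, 0.05, 4.04] rows>= 0.4
```

```bash
python3 -m jog '[[0,0,0.0023,0,0,0,1.5],[0,0,0.0023,0,0,0,1.5]]' >/dev/null;python3 m.py
python3 -m jog '[[0,0,0.0023,0,0,0,1.5],[0,0,0.0023,0,0,0,1.5]]' >/dev/null;python3 m.py
python3 -m jog '[[0,0,0.0015,0,0,0,1],[0,0,0.0015,0,0,0,1]]' >/dev/null;python3 m.py
```

```text
M [ 1.208 -0.978 -0.383] F [-3.  -6.6  2.4] j6 103.87 -11.18 op 0.225 t 22.85
M [ 1.494 -1.082 -0.43 ] F [-3.9 -8.   2.6] j6 104.53 -10.56 op 0.225 t 23.1
M [ 1.704 -1.159 -0.534] F [-4.4 -9.1  2.5] j6 104.98 -10.16 op 0.227 t 23.35
```

```bash
python3 -m jog '[[0,0,0.0023,0,0,0,1.5],[0,0,0.0031,0,0,0,2],[0,0,0.0031,0,0,0,2]]' >/dev/null;python3 m.py
python3 -m jog '[[0,0,-0.0046,0,0,0,-3],[0,-0.0003,-0.0092,0,0,0,-6],[0,-0.0003,-0.0092,0,0,0,-6],[0,-0.0003,-0.0092,0,0,0,-6]]' >/dev/null;python3 m.py
```

```text
M [ 2.219 -1.312 -0.684] F [ -5.7 -13.7   1.6] j6 105.84 -9.3 op 0.228 t 23.73
M [ 0.221 -1.503  0.104] F [-6.9 -0.8  2.8] j6 103.2 -11.73 op 0.225 t 24.23
```

```bash
python3 -m jog '[[0,-0.0015,0,0,0,0,0],[0,-0.0015,0.001,0,0,0,0.5],[0,-0.0015,0.001,0,0,0,0.5]]' >/dev/null;python3 m.py
python3 -m jog '[[0,0,0,-0.004,0,0,0],[0,0,0,-0.008,0,0,0],[0,0,0,-0.008,0,0,0]]' >/dev/null;python3 m.py
```

```text
M [ 0.489 -1.362 -0.004] F [-5.5 -2.7  1.4] j6 103.52 -11.69 op 0.224 t 24.6
M [ 7.210e-01 -1.272e+00 -1.000e-03] F [-5.3 -3.4  7.4] j6 103.16 -11.31 op 0.23 t 24.98
```

```bash
python3 -m jog '[[0,-0.001,-0.0012,0,0,0,-0.8],[0,-0.001,-0.0012,-0.005,0,0,-0.8],[0,-0.001,-0.0012,-0.01,0,0,-0.8],[0,-0.001,-0.0012,-0.016,0,0,-0.8],[0,-0.001,-0.0012,-0.016,0,0,-0.8]]' >/dev/null;python3 m.py
python3 -m jog '[[0,0,0,-0.01,0,0,0],[0,0,0,-0.03,0,0,0],[0,0,0,-0.06,0,0,0],[0,0,0,-0.1,0,0,0],[0,0,0,-0.1,0,0,0]]' ;python3 m.py
python3 - <<'E'
from h import *
ims={}
s=bot.read_state(); p=np.array(s["position"]); C=np.array(s["tcp_rot"])
for c in("scene","top"):
    ims[c]=viewer.capture(c)[0]; cv2.imwrite(f"pics/{c}5.png",ims[c]); tips(c,["spanner","spanner_jaw","spanner_grip"])
    r=models.tip_of(c,"spanner_jaw")
    if r: print("in tool",np.round(C.T@(np.array(r[0]["xyz"])-p),4))
for f,x in fitnut({"scene":ims["scene"]},O,YAW,[-.1,.1,.3,.5,.7,.9])[:3]: print(round(f),np.round(x,2))
E
```

```text
M [ 0.792 -1.421  0.029] F [-6.2 -4.9  7.9] j6 102.21 -11.0 op 0.224 t 25.6
time_s: 26.22
position: [0.6162, -0.0111, 0.2963]
tcp_rot: [[0.793, -0.23, 0.564], [-0.174, -0.973, -0.152], [0.584, 0.023, -0.811]]
force: [1.5, 0.1, -2.8]
opening: 0.227
grasp_force: 30.0
M [ 0.034 -0.571  0.031] F [-0.4 -0.5  3.1] j6 99.13 -7.77 op 0.227 t 26.23
scene spanner [([0.6256, -0.0113, 0.2752], 0.75)]
scene spanner_jaw [([0.6134, -0.0122, 0.1865], 0.68), ([0.6257, -0.0141, 0.1211], 0.64)]
scene spanner_grip [([0.6196, -0.0105, 0.2882], 0.97), ([0.7036, 0.1807, 0.0067], 0.61)]
in tool [-0.0661 -0.0008  0.0876]
top spanner [([0.6255, -0.0138, 0.2652], 0.66)]
top spanner_jaw [([0.6146, -0.012, 0.1846], 0.43)]
top spanner_grip [([0.6152, -0.0153, 0.2781], 0.43)]
in tool [-0.0663 -0.0013  0.0898]
210096 [ 0.   -0.    0.   -2.18 -1.47 -0.45  0.39]
210708 [ 0.   -0.    0.   -2.24 -1.75 -0.6   0.2 ]
211748 [-0.    0.   -0.    7.78 -1.49 -0.61  0.38]
```

```bash
python3 - <<'E'
from h import *
a=cv2.imread("pics/scene5.png");b=cv2.imread("pics/top5.png")
cv2.imwrite("pics/b5.png",np.hstack([cv2.resize(a[140:230,215:315],(400,360),interpolation=2),cv2.resize(b[120:210,180:280],(400,360),interpolation=2)]))
E
```

```text
(no output)
```

View pics/b5.png

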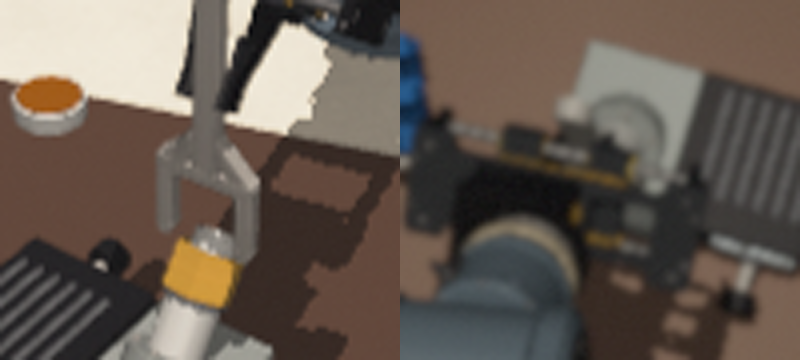

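```bash
python3 -m jog '[[0,0.03,0.001,-0.04,0,0,0],[0,0.04,0.001,-0.055,0,0,0],[0,0.04,0.001,-0.055,0,0,0]]'; python3 - <<'E'
from h import *
goto(np.r_[SP,.19],toolR(SA,np.eye(3)))
E
```

```text
time_s: 27.1
position: [0.6161, -0.0103, 0.3601]
tcp_rot: [[0.798, -0.23, 0.557], [-0.175, -0.973, -0.151], [0.577, 0.023, -0.817]]
force: [0.6, 0.3, -3.5]
opening: 0.228
grasp_force: 30.0
row [-0.26, -0.2384, 0.0181] [1.4, -35.21, -0.09] rows>= 5.7
```

```bash
python3 -m jog '[[0,-0.03,-0.03,0,0,-3,0],[0,-0.06,-0.06,0.002,0,-8,0],[0,-0.1,-0.1,0.005,0.5,-14,0],[0,-0.15,-0.14,0.01,0.8,-20,0],[0,-0.2,-0.18,0.015,1,-26,0],[0,-0.24,-0.22,0.018,1.4,-32,0],[0,-0.26,-0.238,0.018,1.4,-35.2,0],[0,-0.26,-0.238,0.018,1.4,-35.2,0],[0,-0.26,-0.238,0.018,1.4,-35.2,0],[0,-0.26,-0.238,0.018,1.4,-35.2,0]]'; python3 - <<'E'
from h import *
goto(np.r_[SP,.12],toolR(SA,np.eye(3)))
s=bot.read_state(); p=np.array(s["position"]); C=np.array(s["tcp_rot"]); ims={}
for c in("top","scene"):
    ims[c],d=viewer.capture(c); cv2.imwrite(f"pics/{c}6.png",ims[c]); np.save(f"{c}6.npy",cloud(c,d))
    for n in ("spanner_jaw","spanner"):
        for r in models.tip_of(c,n)[:1]: print(c,n,"in tool",np.round(C.T@(np.array(r["xyz"])-p),4),r["p"])
for c in ims:
    for f,x in fitnut({c:ims[c]},O,YAW,[-.1,.1,.3,.5,.7,.9])[:3]: print(c,round(f),np.round(x,2))
a=ims["scene"][165:225,225:305]
P=np.load("scene6.npy"); x,y=proj(caminfo("scene"),[p])[0].astype(int); b=ims["scene"][max(0,y-45):y+45,x-60:x+60]
cv2.imwrite("pics/b6.png",np.hstack([cv2.resize(a,(400,300),interpolation=2),cv2.resize(b,(400,300),interpolation=2)]))
E
```

```text
time_s: 28.35
position: [0.4725, 0.2634, 0.1898]
tcp_rot: [[0.974, -0.224, -0.002], [-0.224, -0.974, 0.001], [-0.002, -0.001, -1.0]]
force: [0.0, 0.3, -3.7]
opening: 0.224
grasp_force: 30.0
row [0.0008, -0.0012, 0.0698] [-0.05, 0.1, -0.17] rows>= 1.1
top spanner_jaw in tool [-0.0582 -0.0021  0.0889] 0.68
top spanner in tool [-0.0007  0.001   0.0196] 0.64
scene spanner_jaw in tool [-0.0615  0.0003  0.0908] 0.84
scene spanner in tool [-0.0071 -0.0015  0.0228] 0.58
top 254110 [ 0.42 -2.68 -0.37 -1.7   0.   -0.   -0.  ]
top 256921 [ 0.02 -2.99 -0.34  8.98  0.   -0.    0.  ]
top 257309 [ 0.61 -2.22 -4.12 -1.89 -0.   -0.   -0.  ]
scene 111597 [-0.   -0.    0.    8.15 -0.6  -0.7   0.74]
scene 111998 [-0.    0.   -0.   -2.3  -0.87 -0.76  0.49]
scene 112024 [ 0.    0.   -0.   -2.32 -1.28 -0.87 -0.  ]
```

View pics/b6.png

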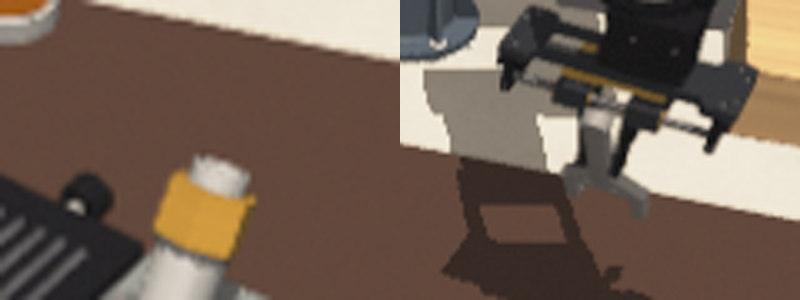

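```bash
python3 - <<'E'
from h import *
ci=caminfo("scene")
for q in (1.5,1.7,1.86,1.95,2.05,2.15):
    a=-np.pi/2-q
    print(q,[np.round((proj(ci,[O+[-.0006,-.0007,.0005]+Rn@[r*np.cos(a),r*np.sin(a),z]])[0]-[225,165]+.5)*5).tolist() for r,z in((.0235,.034),(.026,.036))])
print([np.round((proj(ci,[O+Rn@[.0265*np.cos(k*np.pi/3-.815),.0265*np.sin(k*np.pi/3-.815),.034]])[0]-[225,165]+.5)*5).tolist() for k in range(6)])
E
```

```text
1.5 [[230.0, 186.0], [232.0, 183.0]]
1.7 [[237.0, 189.0], [240.0, 186.0]]
1.86 [[241.0, 191.0], [245.0, 188.0]]
1.95 [[244.0, 193.0], [248.0, 190.0]]
2.05 [[246.0, 194.0], [251.0, 191.0]]
2.15 [[248.0, 195.0], [253.0, 193.0]]
[[173.0, 177.0], [205.0, 194.0], [248.0, 206.0], [258.0, 201.0], [226.0, 185.0], [184.0, 173.0]]
```

```bash
python3 -m jog '[[0,-0.02,0,0.02,0,0,0],[0,-0.045,-0.001,0.06,0,0,0],[0,-0.045,-0.001,0.08,0,0,0],[0,-0.04,-0.001,0.09,0,0,0],[0,-0.032,-0.001,0.1,0,0,0],[0,-0.023,-0.001,0.11,0,0,0],[0,-0.016,-0.001,0.12,0,0,0],[0,-0.01,-0.001,0.13,0,0,0],[0,-0.005,-0.001,0.14,0,0,0]]';python3 m.py; python3 - <<'E'
from h import *
s=bot.read_state(); p=np.array(s["position"]); C=np.array(s["tcp_rot"])
for c in("top","scene"):
    viewer.capture(c)
    for r in models.tip_of(c,"spanner_jaw")[:1]: print(c,"jaw in tool",np.round(C.T@(np.array(r["xyz"])-p),4),r["p"],np.round(r["xyz"],3))
E
```

```text
time_s: 29.78
position: [0.4671, 0.2668, 0.0482]
tcp_rot: [[0.975, -0.224, -0.003], [-0.224, -0.975, 0.002], [-0.004, -0.001, -1.0]]
force: [2.8, -0.6, 1.0]
opening: 0.23
grasp_force: 30.0
M [0.04  0.026 0.007] F [ 2.8 -0.  -1. ] j6 120.48 0.26 op 0.23 t 29.77
top jaw in tool [-0.0952 -0.0012  0.0353] 0.61 [0.374 0.289 0.013]
scene jaw in tool [-0.0976  0.003   0.0414] 0.59 [0.371 0.286 0.007]
```

Working; lower the rest of the way and release.

```bash
python3 -m jog '[[0,0.003,0,0.008,0,0,0],[0,0.005,0,0.016,0,0,0],[0,0.006,0,0.024,0,0,0],[0,0.006,0,0.03,0,0,0],[0,0.006,0,0.034,0,0,0],[0,0.006,0,0.035,0,0,0]]';python3 m.py
python3 -m jog '[[0.4,0,0,0,0,0,0],[0.6,0,0,0,0,0,0],[1,0,0,0,0,0,0],[1,0,0,0,0,0,0],[1,0,0,-0.03,0,0,0],[1,0,0,-0.08,0,0,0],[1,0,0,-0.14,0,0,0],[1,0,0,-0.14,0,0,0]]'; python3 - <<'E'
from h import *
for c in("top","scene"):
    im,d=viewer.capture(c); tips(c,["spanner","spanner_jaw"]); P=cloud(c,d)
    r=models.outline_of(c,"spanner")
    if r: z=P[r[0]["mask"]][:,2]; print(c,r[0]["mask"].sum(),np.round(np.percentile(z,[5,50,95]),4))
goto(O+Rn[:,2]*.12,tiltR(33,68))
E
```

```text
time_s: 30.72
position: [0.4725, 0.2653, 0.0137]
tcp_rot: [[0.975, -0.223, -0.003], [-0.223, -0.975, 0.001], [-0.004, -0.0, -1.0]]
force: [1.3, 0.1, -0.5]
opening: 0.227
grasp_force: 30.0
M [ 0.031 -0.03  -0.035] F [ 1.2 -0.4  0.5] j6 120.15 0.22 op 0.227 t 30.73
time_s: 31.72
position: [0.476, 0.2663, 0.1587]
tcp_rot: [[0.975, -0.223, 0.007], [-0.223, -0.975, 0.004], [0.006, -0.006, -1.0]]
force: [-0.2, 0.4, -0.6]
opening: 0.981
grasp_force: 0.0
top spanner [([0.4556, 0.2664, 0.003], 0.98)]
top spanner_jaw [([0.3733, 0.2891, 0.0038], 0.75)]
top 409 [0.001  0.0143 0.02  ]
scene spanner [([0.4538, 0.2706, 0.003], 0.93)]
scene spanner_jaw [([0.5958, -0.0098, 0.1586], 0.73), ([0.3689, 0.2861, 0.006], 0.58)]
scene 508 [0.0039 0.0116 0.0146]
row [0.1442, 0.2368, -0.0664] [-20.2, 28.86, -63.74] rows>= 6.8
```

```bash
python3 - <<'E'
from h import *; from kin import *
K=np.array([.5265,-.122]); R=toolR(np.degrees(YAW),np.eye(3)); p=np.load("p.npy")
print(np.round(ik(np.r_[K,.036],R,p,[-20,40,90,0,50,80]),1) if 0 else np.round(ik(np.r_[K,.036],R,p,[-20,40,90,0,50,80])[0],1))
goto(np.r_[K,.14],R)
E
```

```text
[-24.9  41.5 102.3   0.   36.2  80.3]
row [0.1396, 0.3649, 0.0121] [0.08, 0.37, 2.28] rows>= 6.3
```

```bash
python3 -m jog '[[1,0.05,0.06,-0.04,0,0,1],[1,0.06,0.12,-0.04,0,0.3,2.3],[1,0.08,0.18,-0.04,0,0.3,2.3],[1,0.1,0.24,-0.04,0,0.3,2.3],[1,0.12,0.3,-0.03,0,0.3,2.3],[1,0.1395,0.365,-0.01,0,0.4,2.3],[1,0.1395,0.365,0.012,0,0.4,2.3],[1,0.1395,0.365,0.012,0,0.4,2.3],[1,0.1395,0.365,0.012,0,0.4,2.3]]'; python3 - <<'E'
from h import *
K=np.array([.5265,-.122]); R=toolR(np.degrees(YAW),np.eye(3)); goto(np.r_[K,.036],R)
E
```

```text
time_s: 33.25
position: [0.5268, -0.121, 0.141]
tcp_rot: [[0.965, -0.262, 0.002], [-0.262, -0.965, 0.0], [0.001, -0.001, -1.0]]
force: [0.2, 0.1, -0.1]
opening: 0.999
grasp_force: 0.0
row [-0.0002, 0.0011, 0.105] [-0.05, -0.08, -0.01] rows>= 1.7
```

```bash
python3 -m jog '[[1,0,0.001,0.04,0,0,0],[1,0,0.001,0.07,0,0,0],[1,0,0.001,0.09,0,0,0],[1,0,0.001,0.105,0,0,0],[0.6,0,0.001,0.105,0,0,0],[0,0,0.001,0.105,0,0,0],[0,0,0.001,0.105,0,0,0],[0,0,0.001,0.105,0,0,0],[0,0,0.001,0.105,0,0,0],[0,0,0.001,0.105,0,0,0]]'; python3 m.py
```

```text
time_s: 34.5
position: [0.5273, -0.1229, 0.0364]
tcp_rot: [[0.965, -0.262, 0.003], [-0.262, -0.965, -0.001], [0.003, -0.0, -1.0]]
force: [0.6, -0.1, -0.6]
opening: 0.402
grasp_force: 0.0
M [ 0.016 -0.026 -0.042] F [ 0.6 -0.1  0.6] j6 80.17 0.07 op 0.402 t 34.5
```

```bash
python3 -m jog '[[0,0,0,0,0,0,0],[0,0,0,0,0,0,0],[0,0,0,0,0,0,0]]'; python3 m.py
python3 -m jog '[[0,-0.005,0,0,0,0,0],[0,-0.013,0,0,0,0,0],[0,-0.021,0,0,0,0,0],[0,-0.029,0,0,0,0,0],[0,-0.036,0,0,0,0,0],[0,-0.041,0,0,0,0,0],[0,-0.041,0,0,0,0,0]]'; python3 m.py
python3 -m jog '[[0,-0.002,0,0,0,0,0],[0,-0.003,0,0,0,0,0]]' >/dev/null; python3 m.py
python3 -m jog '[[0,-0.002,0,0,0,0,0],[0,-0.002,0,0,0,0,0]]' >/dev/null; python3 m.py
```

```text
time_s: 34.88
position: [0.5272, -0.1232, 0.0364]
tcp_rot: [[0.965, -0.262, 0.003], [-0.262, -0.965, -0.001], [0.003, 0.0, -1.0]]
force: [-1.6, -2.7, 1.2]
opening: 0.357
grasp_force: 30.0
M [-0.542 -0.188  0.078] F [-0.9  3.  -1.3] j6 80.19 0.04 op 0.357 t 34.88
time_s: 35.75
position: [0.4863, -0.1109, 0.0364]
tcp_rot: [[0.965, -0.262, 0.001], [-0.262, -0.965, 0.001], [0.001, -0.001, -1.0]]
force: [2.7, 3.5, 2.9]
opening: 0.359
grasp_force: 30.0
M [0.608 0.299 0.072] F [ 1.7 -4.  -2.9] j6 79.34 0.13 op 0.359 t 35.75
M [0.982 0.616 0.027] F [ 4.8 -5.1 -1. ] j6 79.27 0.18 op 0.36 t 36.0
M [1.066 0.793 0.053] F [ 5.5 -5.8 -0.1] j6 79.23 0.21 op 0.359 t 36.25
```

```bash
python3 -m jog '[[0,-0.002,0,0,0,0,0],[0,-0.003,0,0,0,0,0],[0,-0.003,0,0,0,0,0]]'|sed -n 2p; python3 m.py
python3 -m jog '[[0,-0.002,0,0,0,0,0],[0,-0.003,0,0,0,0,0],[0,-0.003,0,0,0,0,0]]'|sed -n 2p; python3 m.py
```

```text
position: [0.484, -0.1104, 0.0364]
M [1.519 1.502 0.004] F [10.5 -9.6  3.3] j6 79.15 0.29 op 0.357 t 36.62
position: [0.484, -0.1104, 0.0365]
M [ 1.991  2.183 -0.039] F [ 14.2 -11.7   7. ] j6 79.08 0.38 op 0.355 t 37.0
```

```bash
python3 -m jog '[[0.6,0,0,0,0,0,0],[1,0,0,0,0,0,0],[1,0,0,0,0,0,0],[1,0,0,0,0,0,0],[1,0,0,-0.03,0,0,0],[1,0,0,-0.09,0,0,0],[1,0,0,-0.14,0,0,0],[1,-0.04,0.05,-0.18,0,0,0],[1,-0.06,0.1,-0.18,0,0,0],[1,-0.06,0.15,-0.18,0,0,0],[1,-0.06,0.15,-0.18,0,0,0]]'; python3 - <<'E'
from h import *
T=[]
for c in("scene","top"):
    im,_=viewer.capture(c); T.append(im); cv2.imwrite(f"pics/{c}9.png",im); tips(c,["damper_knob","spanner","spanner_jaw","tin","reel","vice"])
for f,x in fitnut({"scene":T[0]},O,YAW,[.3,.7,.9])[:2]: print(round(f),np.round(x,2))
cv2.imwrite("pics/fin.png",cv2.resize(np.hstack([T[0][130:330,150:450],T[1][100:300,100:400]]),(800,267),interpolation=2))
E
```

```text
time_s: 38.38
position: [0.3786, -0.2416, 0.2165]
tcp_rot: [[0.964, -0.268, 0.004], [-0.268, -0.964, -0.003], [0.005, 0.002, -1.0]]
force: [0.0, 0.9, 0.2]
opening: 0.997
grasp_force: 0.0
scene damper_knob [([0.48, -0.108, 0.0427], 0.64)]
scene spanner [([0.45, 0.2721, 0.0009], 0.57)]
scene spanner_jaw [([0.3705, 0.2833, 0.0041], 0.68)]
scene tin [([0.302, -0.2727, -0.0032], 0.78), ([0.6244, -0.0143, 0.1206], 0.47)]
scene reel [([0.6406, -0.4893, 0.0018], 0.67)]
scene vice [([0.705, 0.1791, 0.0018], 0.7)]
top damper_knob [([0.4863, -0.1105, 0.0414], 0.7)]
top spanner [([0.4562, 0.2667, 0.0012], 0.98)]
top spanner_jaw [([0.3756, 0.2918, 0.0026], 0.82)]
top tin [([0.2963, -0.2725, 0.0025], 0.64)]
top reel [([0.6378, -0.4888, 0.0009], 0.62)]
top vice [([0.3719, 0.29, 0.006], 0.67), ([0.7048, 0.1811, -0.0036], 0.57)]
111636 [-0.    0.   -0.    8.11 -1.   -0.83  0.29]
112917 [-0.    0.   -0.    8.2  -1.27 -0.86 -0.  ]
```

View pics/fin.png

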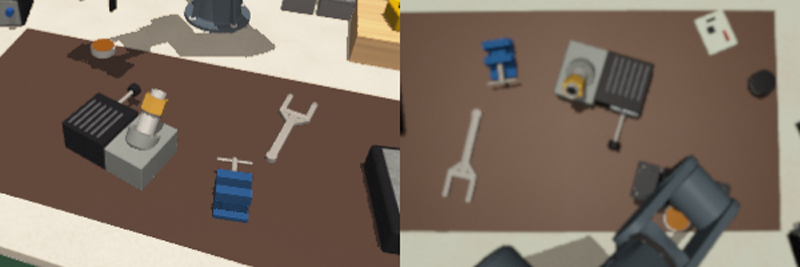

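The final picture shows the spanner flat, the knob fully out (scene px ~(133,90)), the bystanders unmoved and the arm clear. The nut is unchanged since tightening.

```bash
python3 -c "
from rig import workorder; print(workorder.hand_in())"
```

```text
the job is handed in; nothing more can be done
None
```

The job is handed in at about 38 s: nut tightened to its stop (spanner torque rose to about 1.8 N m), spanner flat on the bench, damper pulled 45 mm to fully open, reel, tin and vice unmoved; however, torque readings suggest the fingers turned the nut about 4–5° past just snug before the spanner took over, and I never saw the rib against its marks.

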